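Deburr the sawn tube end before it is primed

TASK

Take the swivel-blade deburring tool out of its wooden block. Run its hooked blade all the way round the inner top edge of the tube clamped in the vice, starting at the side towards the vice's screw and going clockwise as seen from above until you are back there, slowly and with light, steady pressure on the edge all the way, never so hard that it gouges. Then put the tool back upright in its hole, collar down on the wood, and leave the other things on the bench where they are.

Things in the scene. Friction and masses are not known exactly. Their poses are not given: they have to be found in the camera images.
- deburrer: Deburring tool, 0.14 kg, upright in the wide hole of the block. Black handle with grey ribs, 22 x 22 mm square, from 5 to 75 mm above the origin, button to 79 mm. Origin: on its axis at the underside of the round steel collar (40 mm across, 5 mm thick) that rests on the wood; z up, x and y square to the handle's flats. Grip the flats just above the collar, with 40 N or more, else it tips.
- blade (a joint): Swivel angle (rad) of the hooked blade about the tool's axis, counter-clockwise from above; at 0 the hook points along the tool's +x; any start. It turns freely, trailing like a castor: drawn outwards over the edge and along it, the hook swings to point inwards and back from the axis; pointing straight outwards it jams on the wall. Hold the handle upright, yaw fixed; only the blade turns.
- blade_tip (a point): Lower end of the hooked blade, 8.5 mm off the tool's axis and 38.5 mm under the tool's origin. A steel nose tapers from 25 mm across under the collar to 9 mm at 21 mm below; from it comes the blade, 3 mm round wire, which has kinked 4.5 mm off the axis by 26.5 mm under the origin, then slopes down and out to this tip. The sloping part works on the edge.
- blade_kink (a point): Upper end of the blade's sloping part, 4.5 mm off the axis, 26.5 mm under the tool's origin. It passes just over the tube's wall with the slope down inside: tool origin about 32 mm above the rim, tool axis about 4 to 5 mm OUTSIDE the inner edge. Drawing the tool outwards presses the blade on the edge; with the axis 12 mm or more inside the edge it is free.
- tube_mouth (a point): Centre of the tube's rim, 114 mm above the bench, 48 mm above the jaws. Nominal inside radius 31 mm, but pinched out of round: the inner edge wanders smoothly up to 2.5 mm inside or outside that, unknown where, so follow it by feel. z up; -x points to the vice's screw (start), +x to the fixed jaw. Clockwise from above runs -x, +y, +x, -y, -x.
- tube: The sawn aluminium tube, wall 3 mm, fixed upright in the vice; origin on its axis at bench height, axes as tube_mouth. Steel blade on it: friction about 0.3, stiff (2 N or more per mm). A pass at 15 to 45 mm/s with 2 to 5 N is right; below 0.8 N the edge is missed, above 12 N it is gouged.
- vice: Grey drill-press vice bolted to the bench, 100 mm wide over the jaws, 150 mm over its bolted lugs, jaws 66 mm high. Origin: on the bench under the tube's axis. Screw and cross bar stick out along -x, to 170 mm from the origin; the fixed jaw is on the +x side, where the bed ends at 98 mm.
- holder_hole (a point): Centre of the mouth of the wide hole (30 mm across, right through) in the fixed wooden tool block (66 x 140 mm, 52 mm high, axes along its sides), at the block's top. It lies 36 mm along +y from the block's middle; towards -y small holes hold spare blades that stand 18 mm proud, 56 mm and more away. The tool's home: its origin on this point.
- film_gauge: Hand-held film gauge, 126 x 58 x 26 mm, lying on the bench. Leave alone.
- primer_can: Spray can, 67 mm across, 225 mm high, standing behind the vice. Leave alone.
- sanding_block: Sanding block, 64 x 118 x 30 mm, lying at the front. Leave alone.
- masking_tape: Roll of masking tape, 104 mm across, 24 mm high, lying behind the block. Leave alone.
Things that resemble listed ones, but are neither listed nor needed, are in the scene too. What is meant by the deburrer is not pink, and is the larger of those in its own colour.

How it is judged:
On the way, in this order (a step that is already met when the one before it is completed fails the run):
1. the deburring tool is lifted out of its block (z of deburrer in the frame of holder_hole above 0.05 m), for 0.1 s.
2. the blade bears on the inner edge of the tube with at least 0.8 N, at the start, the side of the edge towards the vice's screw (contact force between deburrer and tube above 0.8 N and z of blade_tip in the frame of tube_mouth below -0.002 m and horizontal distance between blade_tip and tube_mouth below 0.033 m and x of blade_tip in the frame of tube_mouth below 0 m and y of blade_tip in the frame of tube_mouth between -0.011 and 0.011 m), for 0.25 s.
3. the blade bears on the inner edge of the tube with at least 0.8 N, one eighth of the way round (contact force between deburrer and tube above 0.8 N and z of blade_tip in the frame of tube_mouth below -0.002 m and horizontal distance between blade_tip and tube_mouth below 0.033 m and x of blade_tip in the frame of tube_mouth below -0.013 m and y of blade_tip in the frame of tube_mouth above 0.013 m), for 0.25 s.
4. the blade bears on the inner edge of the tube with at least 0.8 N, a quarter round (contact force between deburrer and tube above 0.8 N and z of blade_tip in the frame of tube_mouth below -0.002 m and horizontal distance between blade_tip and tube_mouth below 0.033 m and y of blade_tip in the frame of tube_mouth above 0 m and x of blade_tip in the frame of tube_mouth between -0.011 and 0.011 m), for 0.25 s.
5. the blade bears on the inner edge of the tube with at least 0.8 N, three eighths round (contact force between deburrer and tube above 0.8 N and z of blade_tip in the frame of tube_mouth below -0.002 m and horizontal distance between blade_tip and tube_mouth below 0.033 m and x of blade_tip in the frame of tube_mouth above 0.013 m and y of blade_tip in the frame of tube_mouth above 0.013 m), for 0.25 s.
6. the blade bears on the inner edge of the tube with at least 0.8 N, half-way, the side towards the fixed jaw (contact force between deburrer and tube above 0.8 N and z of blade_tip in the frame of tube_mouth below -0.002 m and horizontal distance between blade_tip and tube_mouth below 0.033 m and x of blade_tip in the frame of tube_mouth above 0 m and y of blade_tip in the frame of tube_mouth between -0.011 and 0.011 m), for 0.25 s.
7. the blade bears on the inner edge of the tube with at least 0.8 N, five eighths round (contact force between deburrer and tube above 0.8 N and z of blade_tip in the frame of tube_mouth below -0.002 m and horizontal distance between blade_tip and tube_mouth below 0.033 m and x of blade_tip in the frame of tube_mouth above 0.013 m and y of blade_tip in the frame of tube_mouth below -0.013 m), for 0.25 s.
8. the blade bears on the inner edge of the tube with at least 0.8 N, three quarters round (contact force between deburrer and tube above 0.8 N and z of blade_tip in the frame of tube_mouth below -0.002 m and horizontal distance between blade_tip and tube_mouth below 0.033 m and y of blade_tip in the frame of tube_mouth below 0 m and x of blade_tip in the frame of tube_mouth between -0.011 and 0.011 m), for 0.25 s.
9. the blade bears on the inner edge of the tube with at least 0.8 N, seven eighths round (contact force between deburrer and tube above 0.8 N and z of blade_tip in the frame of tube_mouth below -0.002 m and horizontal distance between blade_tip and tube_mouth below 0.033 m and x of blade_tip in the frame of tube_mouth below -0.013 m and y of blade_tip in the frame of tube_mouth below -0.013 m), for 0.25 s.
10. the blade bears on the inner edge of the tube with at least 0.8 N, back at the side towards the screw: full circle (all of step 2), for 0.25 s.
At the end, for the whole second after the job is handed in: The tool stands at rest in the wide hole of its block: axis within 6 mm of the hole's centre, collar within 4 mm of the wood, upright within 0.1 rad (horizontal distance between deburrer and holder_hole below 0.006 m and z of deburrer in the frame of holder_hole between -0.004 and 0.004 m and angle between deburrer's own z axis and vertical below 0.1 rad and linear speed of deburrer below 0.02 m/s); the robot touches nothing.
It fails at once if the tool pressed on the tube with more than 12 N: the edge is gouged (contact force between deburrer and tube above 12 N).
It fails at once if the film gauge was shifted by more than 20 mm (distance of film_gauge from where it was at the start of the episode above 0.02 m).
It fails at once if the spray can was shifted by more than 20 mm (distance of primer_can from where it was at the start of the episode above 0.02 m).
It fails at once if the sanding block was shifted by more than 20 mm (distance of sanding_block from where it was at the start of the episode above 0.02 m).
It fails at once if the tape roll was shifted by more than 20 mm (distance of masking_tape from where it was at the start of the episode above 0.02 m).
It also fails if it takes over 72 s, if anything falls off the work surface, if the arm or the gripper's body presses on something with over 40 N, if the wrist force passes 120 N, or if a joint passes its speed limit or range.

ROBOT

A 7-joint arm with a two-finger parallel gripper is mounted at the origin on a cart in front of the work surface, level with it; the furniture and walls round the work are solid. World frame = base frame: x ahead of the robot, y to its left, z up, the work surface at z = 0. Lengths are in m, angles in rad, forces in N, time in s.
With the tool pointing down it reaches from about 0.4 to 0.85 m from the base axis. Payload 4.4 kg.
Tool frame: the origin (TCP) lies between the finger pads, 19 mm behind the fingertips; this is the grasp point; z points along the fingers, y is the line along which they close (so a half turn about z gives the same grasp; the last joint's range is limited). The gripper opens to 94 mm and grips with 3 to 60 N. Pads are 16 mm wide; open, the fingers measure 119 mm over their backs; the gripper's body (75 mm by 177 mm) begins 78 mm behind the grasp point.
Start: joints at [-1.252, 0.628, 0.038, 1.517, -0.027, 0.996, -0.02], TCP at [0.244, 0.602, 0.224] pointing down, gripper open.
Joint ranges: [-3.06, 3.06], [-0.37, 2.12], [-1.25, 1.32], [0.18, 2.47], [-1.1, 4.24], [0.23, 1.98], [-2.94, 2.94]. Speed limits (rad/s): [2.57, 2.57, 3.14, 3.14, 3.14, 3.14, 3.14].

INTERFACE

Orientations are given as a 3x3 rotation matrix whose columns are the frame's x, y, z axes.
In Python, from rig import get_obs, get_image, camera_params, close_job gives the robot as it stands. The module is installed in compiled form; this text tells all that it offers.
- The arm moves only by the shell command python3 -m inch 'ROWS'. ROWS is JSON, a list that holds one entry, the list of rows, each a list of 7 numbers: the shift along the tool's x, y, z each as a share of 2.5 cm, from -1 to 1, then the turn, a rotation vector about the tool's x, y, z each as a share of 0.12 rad, from -1 to 1, then the opening, from 0 (shut) to 1 (fully open). A call has 1 to 10 rows; each row shifts and turns the commanded pose from where the row before left it, along the tool's axes as they then stand; what a row does not reach is not made up. A row lasts 1/8 s, in which the tool goes at most 62.5 mm and 10.7 degrees, less where a joint would pass 70% of its speed; a pose out of reach is approached as far as the arm can. A call with a number of a shift or a turn outside -1 to 1 is refused whole. A call with a gripper value outside its range is refused whole. The fingers move at their own pace and stop on an object; the grip force is fixed at half the most. Time passes only in rows, so rows that do not move let the fingers close. It gives the time, the measured TCP pose, the force, the opening and the grip force at its end, in the units of the state.
- get_obs(): the state, without advancing time (a new reading comes with each control period).
- get_image(name): name is "side" or "top"; returns the picture (480x640x3 uint8, red, green, blue); there is no depth.
- camera_params(name): a dict with "vertical_fov" (degrees; the focal length in pixels is half the picture's height over the tangent of half this angle, whatever the lens; pixels are square), "cx", "cy" (the principal point, pixels), "R" (3x3) and "t" (3): a world point X has camera coordinates R X + t. Camera axes: x right, y down, z forward; pixel columns grow to the right and rows downward; lengths in m; the calibration is good to about 2 mm. A picture is of the moment at which its call begins. camera_params takes no time and is no camera call.
- close_job(): hands the job in; it is judged then, once.
The state is a dict: "time_s": time; "q": joint angles; "joint_vel": joint speeds; "joint_efforts": joint torques, N m; "eef_pos": TCP position; "tcp_rot": TCP orientation; "wrist_force": force on the tool from outside, world axes, zero at the start; "wrist_torque": the same for the moment, N m; "gripper_width": finger opening in m; "gripper_force": force on a finger pad.
Only numpy, scipy, OpenCV 4.12 (cv2) and the standard library are available. Lean on these libraries where they do the work, as an engineer would, in place of code of your own. Each camera call takes 0.05 s, during which the arm holds its last target. There are 200 camera calls.

## Working session

There is one attempt and no reset: what is moved stays moved. The work goes in short steps, Python scripts to look and compute and a shell command to move; the robot and the scene stay as the last step left them, time stands still between calls to the robot, and variables do not carry over. Pictures are saved under pics/ and viewed, at most 10 in all, crops included, and the job is handed in when it is done.

```bash
mkdir -p pics; python3 - <<'E'
from rig import *
import cv2
for n in("side","top"):
    cv2.imwrite(f"pics/{n}0.png",get_image(n)[:,:,::-1]); print(n,camera_params(n))
o=get_obs();print(o)
E
```

```text
side {'vertical_fov': 50.46184822136274, 'cx': 311.31312781402625, 'cy': 239.35800808138674, 'R': array([[-9.91735699e-01, -1.28295177e-01, -8.06467442e-04],
       [-5.71278902e-02,  4.47215725e-01, -8.92599854e-01],
       [ 1.14876922e-01, -8.85177068e-01, -4.50849033e-01]]), 't': array([0.54629538, 0.15959097, 1.1622449 ])}
top {'vertical_fov': 48.74113849571643, 'cx': 323.1314006306445, 'cy': 244.35041673361508, 'R': array([[-0.00529733, -0.9997499 , -0.02172741],
       [-0.99276856,  0.00786364, -0.11978631],
       [ 0.1199272 ,  0.02093574, -0.99256192]]), 't': array([-0.02024094,  0.563513  ,  1.35634338])}
{'time_s': 0.1, 'q': array([-1.25180901,  0.62923293,  0.03846164,  1.51825514, -0.026965  ,
        0.99631329, -0.01998754]), 'joint_vel': array([-0.00036062, -0.0025154 ,  0.00038447, -0.00367232, -0.00076914,
        0.00048776,  0.00161782]), 'joint_efforts': array([ 3.02869921e-03, -5.50781178e+01,  1.14719678e+00, -1.87114316e+01,
       -5.21345471e-02,  1.92422932e-02,  6.27409668e-05]), 'eef_pos': array([0.24376279, 0.6019491 , 0.22346391]), 'tcp_rot': array([[-9.26885111e-01,  3.75344710e-01, -5.83203545e-04],
       [ 3.75345159e-01,  9.26883754e-01, -1.58663369e-03],
       [-5.49726718e-05, -1.68952977e-03, -9.99998571e-01]]), 'wrist_force': array([0.68566693, 0.55975989, 0.0976786 ]), 'wrist_torque': array([-0.00569431,  0.06752411,  0.02426775]), 'gripper_force': 0.0, 'gripper_width': 0.09428951161832748}
```

View pics/top0.png

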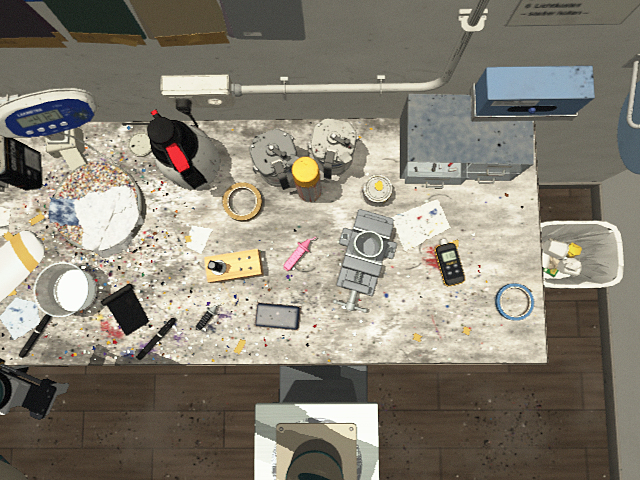

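View pics/side0.png

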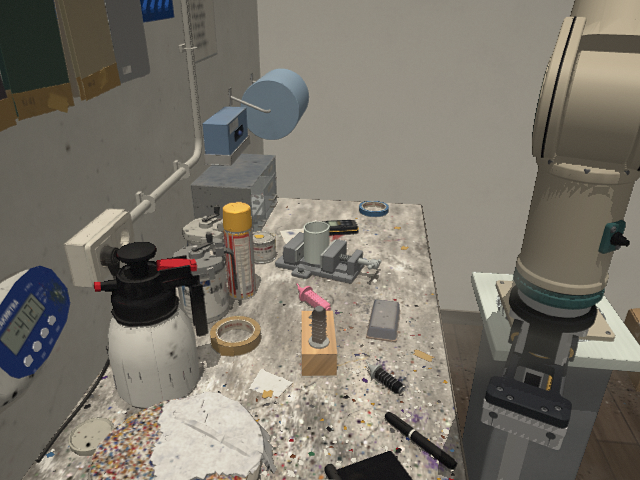

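The candidates in the top view are the black tool standing in the block (216,267), a pink one lying at (298,255) and a small black one lying at (207,318). The tool in the block fits: it is not pink, and it is larger than the other black one. I'll confirm this in enlarged crops.

```bash
python3 - <<'E'
import cv2,numpy as np
a=cv2.imread("pics/top0.png")
b=cv2.imread("pics/side0.png")
A=cv2.resize(a[235:335,190:270],None,fx=5,fy=5,interpolation=cv2.INTER_CUBIC)
B=cv2.resize(a[200:320,330:410],None,fx=5,fy=5,interpolation=cv2.INTER_CUBIC)
c=np.zeros((600,800,3),np.uint8);c[:500,:400]=A;c[:600,400:]=B
cv2.imwrite("pics/c1.png",c)
c=np.zeros((600,800,3),np.uint8);c[:500,:400]=cv2.resize(b[295:395,290:370],None,fx=5,fy=5,interpolation=cv2.INTER_CUBIC)
c[:500,400:]=cv2.resize(b[205:305,270:350],None,fx=5,fy=5,interpolation=cv2.INTER_CUBIC)
cv2.imwrite("pics/c2.png",c)
E
```

```text
(no output)
```

View pics/c1.png

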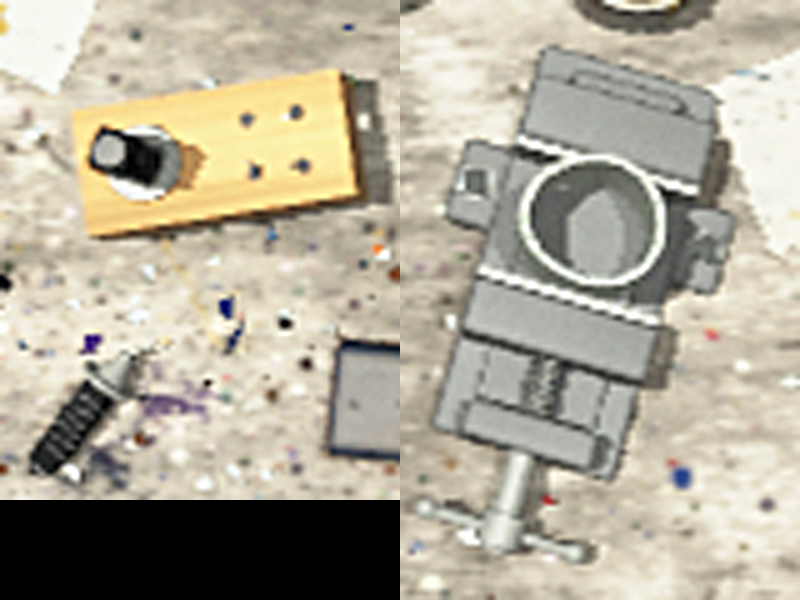

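View pics/c2.png

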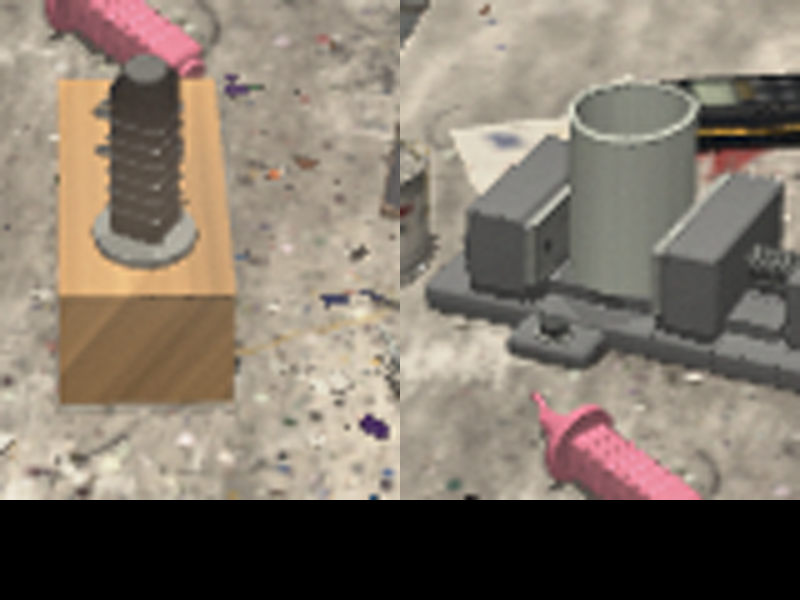

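The crops show the black handle with grey ribs standing upright in the block's wide hole: collar at about crop (143,160), button at (112,150). The lying black tool is smaller, so the tool in the block is the right one. The tube rim is centred at about (592,219) in the crop, and the screw points down in the picture.

```bash
cat > h.py <<'E'
import numpy as np
from rig import *
C={n:camera_params(n) for n in("top","side")}
def ray(n,u,v):
    c=C[n];f=240/np.tan(np.radians(c["vertical_fov"]/2));R=np.array(c["R"]);t=np.array(c["t"])
    return -R.T@t, R.T@np.array([(u-c["cx"])/f,(v-c["cy"])/f,1])
def atz(n,u,v,z):
    o,d=ray(n,u,v);return (o+d*(z-o[2])/d[2])
def proj(n,X):
    c=C[n];f=240/np.tan(np.radians(c["vertical_fov"]/2));p=np.array(c["R"])@X+np.array(c["t"]);return np.array([c["cx"]+f*p[0]/p[2],c["cy"]+f*p[1]/p[2]])
E
python3 - <<'E'
from h import *
A=lambda u,v:(190+u/5-.4,235+v/5-.4)
B=lambda u,v:(330+(u-400)/5-.4,200+v/5-.4)
S=lambda u,v:(290+u/5-.4,295+v/5-.4)
T=lambda u,v:(270+(u-400)/5-.4,205+v/5-.4)
np.set_printoptions(precision=4,suppress=True)
print("block",[atz("top",*A(*p),.052)[:2] for p in((73,113),(342,69),(358,193),(92,238))])
c=np.mean([atz("top",*A(*p),.052)[:2] for p in((73,113),(342,69),(358,193),(92,238))],axis=0);print(c)
print("button",atz("top",*A(112,150),.131),atz("side",*S(147,68),.131))
print("collar",atz("top",*A(142,160),.056),atz("side",*S(146,236),.056))
print("sideblock",[atz("side",*S(*p),.052)[:2] for p in((59,80),(218,78),(235,296),(60,296))])
print("rim",atz("top",*B(592.5,219.5),.114),atz("side",*T(634,113),.114))
for a,b in(((519,138),(697,190)),((478,270),(660,320))):
    p=atz("top",*B(*a),.066)-atz("top",*B(*b),.066);print("jaw",np.arctan2(p[1],p[0])-np.pi/2)
p=atz("top",*B(592.5,219.5),.114)-atz("top",*B(501,530),.045);print("screw",np.arctan2(p[1],p[0]))
E
```

```text
block [array([0.53  , 0.2844]), array([0.5519, 0.1446]), array([0.4875, 0.1358]), array([0.4652, 0.2731])]
[0.5087 0.2095]
button [0.504  0.2453 0.131 ] [0.5038 0.2524 0.131 ]
collar [0.505  0.2471 0.056 ] [0.5034 0.2551 0.056 ]
sideblock [array([0.5522, 0.1515]), array([0.4862, 0.1416]), array([0.4672, 0.2809]), array([0.5316, 0.2891])]
rim [ 0.5549 -0.1366  0.114 ] [ 0.5543 -0.1272  0.114 ]
jaw -0.2964319129626922
jaw -0.2773262565341932
screw -0.28781540311085135
```

```bash
python3 - <<'E'
import cv2,numpy as np
a=cv2.imread("pics/top0.png");b=cv2.imread("pics/side0.png")
c=np.zeros((600,800,3),np.uint8)
c[:,:400]=cv2.resize(a[250:280,206:226],(400,600),interpolation=cv2.INTER_CUBIC)
c[:,400:]=cv2.resize(b[303:351,304:336],(400,600),interpolation=cv2.INTER_CUBIC)
cv2.imwrite("pics/c3.png",c)
E
```

```text
(no output)
```

View pics/c3.png

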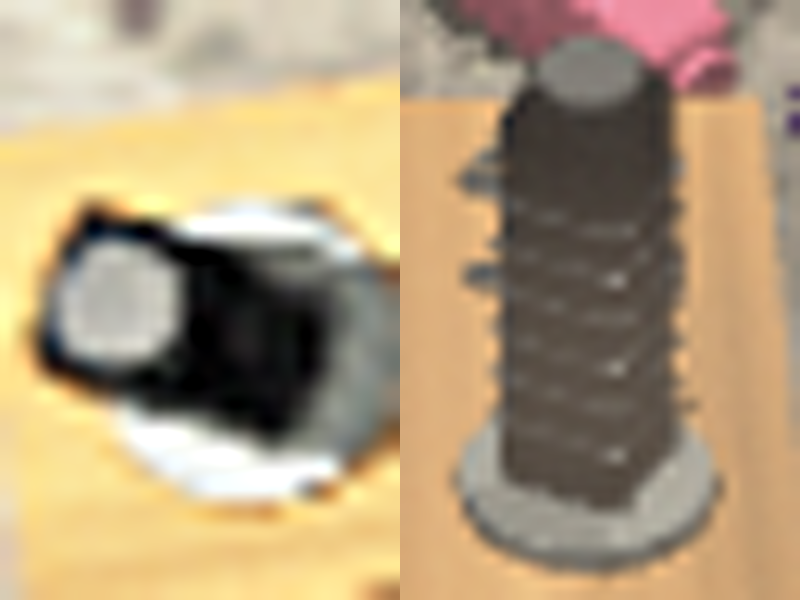

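```bash
python3 - <<'E'
from h import *
np.set_printoptions(precision=4,suppress=True)
A=lambda u,v:(206+u/20-.475,250+v/20-.475)
S=lambda u,v:(304+(u-400)/12.5-.46,303+v/12.5-.46)
def ang(p):return np.degrees(np.arctan2(p[1],p[0]))
a,b=[atz("top",*A(*p),.125) for p in((95,205),(40,365))];print("top",ang(a-b),np.linalg.norm(a-b))
q=[atz("side",*S(*p),.057) for p in((500,480),(630,508),(672,440))]
print("side",ang(q[0]-q[1]),np.linalg.norm(q[0]-q[1]),ang(q[2]-q[1]),np.linalg.norm(q[2]-q[1]))
print("axis base",atz("top",*A(255,352),.057),atz("side",*S(590,478),.057),"button",atz("top",*A(120,302),.131),atz("side",*S(590,72),.131))
o=get_obs();print(ang(o["tcp_rot"][:,0]),ang(o["tcp_rot"][:,1]))
# two-view triangulation of button and rim
def tri(a,b):
    M=[];y=[]
    for o,d in(a,b):
        d=d/np.linalg.norm(d);P=np.eye(3)-np.outer(d,d);M.append(P);y.append(P@o)
    return np.linalg.lstsq(np.vstack(M),np.hstack(y),rcond=None)[0]
print(tri(ray("top",*A(120,302)),ray("side",*S(590,72))),tri(ray("top",592.5/5-80+330-.4,200+219.5/5-.4),ray("side",270+234/5-.4,205+113/5-.4)))
E
```

```text
top -17.98099944181919 0.02062285896385191
side -11.589916460794548 0.020805991076456514 -104.90457404222626 0.017840535896865416
axis base [0.5036 0.2461 0.057 ] [0.5038 0.2533 0.057 ] button [0.504  0.2465 0.131 ] [0.5043 0.2528 0.131 ]
157.95435258718152 67.95434726565846
[0.5046 0.2474 0.1272] [ 0.5554 -0.1369  0.1094]
```

```bash
python3 -m inch '[[[-1,-0.62,0,0,0,0,0.6],[-1,-0.62,0,0,0,0,0.6],[-1,-0.62,0,0,0,0,0.6],[-1,-0.62,0,0,0,0,0.6],[-1,-0.62,0,0,0,0,0.6],[-1,-0.62,0,0,0,0,0.6],[-1,-0.62,0,0,0,0,0.6],[-1,-0.62,0,0,0,0,0.6],[-1,-0.62,0,0,0,0,0.6],[-1,-0.62,0,0,0,0,0.6]]]'
python3 -m inch '[[[-1,-0.62,0,0,0,0,0.6],[-1,-0.62,0,0,0,0,0.6],[-1,-0.62,0,0,0,0,0.6],[-1,-0.62,0,0,0,0,0.6],[-1,-0.6,0.3,0,0,0,0.6],[0,0,0.4,0,0,-1,0.6],[0,0,0.3,0,0,0,0.6],[0,0,0,0,0,0,0.6]]]'
cat > st.py <<'E'
from h import *
import sys
np.set_printoptions(precision=4,suppress=True)
o=get_obs();R=o["tcp_rot"];print(o["time_s"],o["eef_pos"],"tilt",R[:2,2],"yawy",np.degrees(np.arctan2(R[1,1],R[0,1])),"F",o["wrist_force"],"w",o["gripper_width"],o["gripper_force"])
if len(sys.argv)>3:
    d=np.array([float(v) for v in sys.argv[1:4]])-o["eef_pos"];print("delta units",R.T@d/.025)
E
python3 st.py 0.504 0.2475 0.17
python3 - <<'E'
from h import *
import cv2
a=get_image("top");b=get_image("side")
p=get_obs()["eef_pos"]
tip=p-[0,0,.019]
print(proj("top",tip),proj("side",tip))
c=np.zeros((600,800,3),np.uint8)
u,v=216,265;c[:,:400]=cv2.resize(a[v-45:v+45,u-30:u+30],(400,600),interpolation=cv2.INTER_CUBIC)
u,v=320,310;c[:,400:]=cv2.resize(b[v-75:v+75,u-50:u+50],(400,600),interpolation=cv2.INTER_CUBIC)
cv2.imwrite("pics/g1.png",c[:,:,::-1])
E
```

```text
time_s: 1.35
eef_pos: [0.4178, 0.364, 0.2239]
tcp_rot: [[-0.927, 0.375, -0.001], [0.375, 0.927, -0.0], [0.0, -0.001, -1.0]]
wrist_force: [-0.4, 0.4, 0.8]
gripper_width: 0.0566
gripper_force: 0.0
time_s: 2.35
eef_pos: [0.5037, 0.2468, 0.1986]
tcp_rot: [[-0.965, 0.263, -0.002], [0.263, 0.965, -0.001], [0.001, -0.001, -1.0]]
wrist_force: [0.3, -0.1, 0.3]
gripper_width: 0.0561
gripper_force: 0.0
2.35 [0.5037 0.2468 0.1986] tilt [-0.0016 -0.0005] yawy 74.75775224281197 F [ 0.3469 -0.1367  0.3168] w 0.05612351787413631 0.0
delta units [-0.0054  0.0303  1.1427]
[206.34744988 262.79195831] [319.26505189 283.85508966]
```

View pics/g1.png

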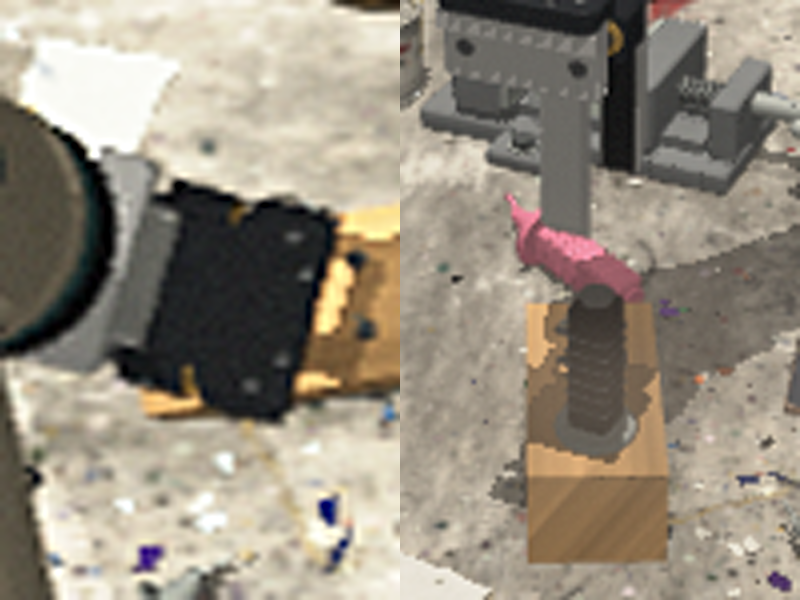

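```bash
python3 - <<'E'
from h import *
o=get_obs();p=o["eef_pos"];R=o["tcp_rot"]
for s in(.040,-.040):
  for e in(-.008,.008):
    print(s,e,proj("side",p+R@[e,s,.019]))
print("button",proj("side",np.array([.504,.2475,.131])))
E
```

```text
0.04 -0.008 [306.5234594  294.11562475]
0.04 0.008 [315.00366108 296.0419981 ]
-0.04 -0.008 [323.20955955 272.58056688]
-0.04 0.008 [331.19765133 274.24895848]
button [319.20794147 306.70064673]
```

```bash
python3 -m inch '[[[0,0.09,1,0,0,0,0.6],[0,0,1,0,0,0,0.6],[0,0,1,0,0,0,0.6],[0,0,0.9,0,0,0,0.6],[0,0,0.5,0,0,0,0.6],[0,0,0.38,0,0,0,0.6],[0,0,0,0,0,0,0.6],[0,0,0,0,0,0,0.4],[0,0,0,0,0,0,0.4]]]'; python3 st.py
python3 -m inch '[[[0,0,0,0,0,0,0.33],[0,0,0,0,0,0,0.33]]]'; python3 -m inch '[[[0,0,0,0,0,0,0.29],[0,0,0,0,0,0,0.29]]]'; python3 -m inch '[[[0,0,0,0,0,0,0.26],[0,0,0,0,0,0,0.26]]]'
```

```text
time_s: 3.58
eef_pos: [0.5054, 0.2491, 0.0804]
tcp_rot: [[-0.965, 0.262, 0.001], [0.262, 0.965, 0.001], [-0.001, 0.001, -1.0]]
wrist_force: [0.3, -0.3, -0.3]
gripper_width: 0.0406
gripper_force: 0.0
3.575 [0.5054 0.2491 0.0804] tilt [0.001  0.0006] yawy 74.824411237016 F [ 0.261  -0.2925 -0.3166] w 0.040572078031014765 0.0
time_s: 3.82
eef_pos: [0.5051, 0.2489, 0.08]
tcp_rot: [[-0.965, 0.262, 0.0], [0.262, 0.965, 0.0], [-0.0, 0.0, -1.0]]
wrist_force: [0.2, 0.4, -0.4]
gripper_width: 0.0308
gripper_force: 0.0
time_s: 4.08
eef_pos: [0.505, 0.2488, 0.0797]
tcp_rot: [[-0.965, 0.262, -0.0], [0.262, 0.965, -0.0], [0.0, -0.0, -1.0]]
wrist_force: [0.4, 0.2, 0.2]
gripper_width: 0.0271
gripper_force: 0.0
time_s: 4.32
eef_pos: [0.5049, 0.2486, 0.0797]
tcp_rot: [[-0.965, 0.262, -0.0], [0.262, 0.965, -0.0], [0.0, -0.0, -1.0]]
wrist_force: [-1.1, -0.7, 0.3]
gripper_width: 0.0241
gripper_force: 0.4
```

```bash
python3 -m inch '[[[0,0,0,0,0,0,0.24],[0,0,0,0,0,0,0.2],[0,0,0,0,0,0,0.1],[0,0,0,0,0,0,0],[0,0,0,0,0,0,0]]]';  python3 st.py
```

```text
time_s: 4.95
eef_pos: [0.505, 0.2489, 0.0797]
tcp_rot: [[-0.965, 0.262, -0.0], [0.262, 0.965, 0.0], [0.0, 0.0, -1.0]]
wrist_force: [-0.5, -1.0, 0.2]
gripper_width: 0.0227
gripper_force: 29.3
4.95 [0.505  0.2489 0.0797] tilt [-0.      0.0001] yawy 74.82746606973502 F [-0.4549 -0.9998  0.1652] w 0.02265243350416328 29.325685770018026
```

```bash
python3 -m inch '[[[0,0,0,0,0,0,0.29],[0,0,0,0,0,0,0.29],[0,0,0.1,0,0,0,0.29],[0,0,0,0,0,0,0.1],[0,0,0,0,0,0,0],[0,0,0,0,0,0,0],[0,0,0,0,0,0,0]]]';  python3 st.py
```

```text
time_s: 5.82
eef_pos: [0.505, 0.2488, 0.0772]
tcp_rot: [[-0.965, 0.262, -0.0], [0.262, 0.965, -0.0], [0.0, -0.0, -1.0]]
wrist_force: [-0.3, -0.4, -2.0]
gripper_width: 0.0227
gripper_force: 28.7
5.825 [0.505  0.2488 0.0772] tilt [-0.0002 -0.0001] yawy 74.82670405200983 F [-0.3126 -0.4493 -1.9572] w 0.022687622864092146 28.737365852866787
```

```bash
python3 -m inch '[[[0,0,-0.5,0,0,0,0],[0,0,-0.9,0,0,0,0],[0,0,-1,0,0,0,0],[0,0,-1,0,0,0,0],[0,0,-1,0,0,0,0],[0,0,-1,0,0,0,0],[0,0,-0.7,0,0,0,0],[0,0,0,0,0,0,0],[0,0,0,0,0,0,0]]]';  python3 st.py 0.555 -0.134 0.23; python3 -c "
from rig import *
print(get_obs()['wrist_torque'])"
```

```text
time_s: 6.95
eef_pos: [0.5046, 0.2486, 0.2294]
tcp_rot: [[-0.965, 0.262, -0.001], [0.262, 0.965, -0.0], [0.001, -0.001, -1.0]]
wrist_force: [-0.4, -0.6, -1.9]
gripper_width: 0.0229
gripper_force: 28.7
6.95 [0.5046 0.2486 0.2294] tilt [-0.0007 -0.0003] yawy 74.82880514979072 F [-0.3829 -0.5738 -1.9089] w 0.02290006751200439 28.7374350707978
delta units [ -5.9527 -14.243   -0.0186]
[ 0.00263611 -0.040061   -0.01605093]
```

```bash
python3 -m inch '[[[-0.2,-0.45,0,0,0,0,0],[-0.4,-0.95,0,0,0,0,0],[-0.4,-0.96,0,0,0,0,0],[-0.4,-0.96,0,0,0,0,0],[-0.4,-0.96,0,0,0,0,0],[-0.4,-0.96,0,0,0,0,0],[-0.4,-0.96,0,0,0,0,0],[-0.4,-0.96,0,0,0,0,0],[-0.4,-0.96,0,0,0,0,0],[-0.4,-0.96,0,0,0,0,0]]]'
python3 -m inch '[[[-0.4,-0.96,0,0,0,0,0],[-0.4,-0.96,0,0,0,0,0],[-0.4,-0.96,0,0,0,0,0],[-0.4,-0.96,0,0,0,0,0],[-0.4,-0.92,0,0,0,0,0],[-0.15,-0.41,0,0,0,0,0],[0,0,0,0,0,0,0],[0,0,0,0,0,0,0]]]';  python3 st.py 0.555 -0.134 0.1712
python3 - <<'E'
from h import *
import cv2
b=get_image("side");p=get_obs()["eef_pos"]
q=proj("side",p-[0,0,.06]);print(q)
u,v=int(q[0]),int(q[1])
cv2.imwrite("pics/s2.png",cv2.resize(b[v-50:v+50,u-60:u+60],(720,600),interpolation=cv2.INTER_CUBIC)[:,:,::-1])
print(u-60,v-50,[((np.array(proj("side",np.array(P)))-[u-60,v-50]+.5)*6) for P in(p-[0,0,.0252],p-[0,0,.0637])])
E
```

```text
time_s: 8.2
eef_pos: [0.5367, 0.0029, 0.2291]
tcp_rot: [[-0.965, 0.263, -0.002], [0.263, 0.965, -0.001], [0.001, -0.001, -1.0]]
wrist_force: [0.4, -0.1, -1.4]
gripper_width: 0.0229
gripper_force: 28.7
time_s: 9.2
eef_pos: [0.5551, -0.1326, 0.2295]
tcp_rot: [[-0.965, 0.26, -0.001], [0.26, 0.965, 0.001], [0.001, 0.001, -1.0]]
wrist_force: [0.0, 0.1, -1.9]
gripper_width: 0.0223
gripper_force: 28.7
9.2 [ 0.5551 -0.1326  0.2295] tilt [-0.0007  0.001 ] yawy 74.90263000357582 F [ 0.0112  0.1477 -1.8893] w 0.022342839087075076 28.73768132238183
delta units [-0.0118 -0.0574  2.333 ]
[316.33577927 206.06525486]
256 156 [array([365.32403872, 225.01711384]), array([364.98223365, 311.61041611])]
```

View pics/s2.png

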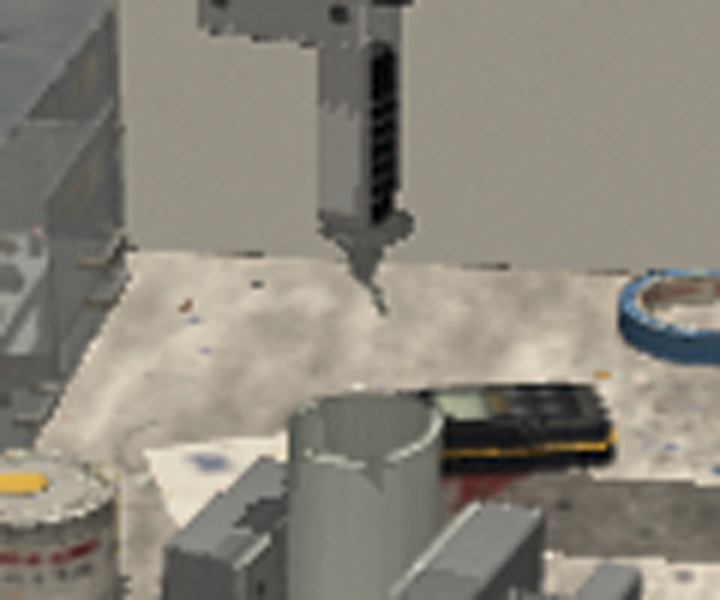

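The picture shows the tool hanging upright over the tube. The hook tip at crop (383,313) is to the right of the axis at 366, so it points towards the vice screw and would jam if drawn straight out there. I'll go in at the centre, engage at the -y side where the hook lies along the edge, and drag clockwise to the start.

```bash
cat > tr.py <<'E'
# usage: tr.py n ds_mm r0 slope   (target radius r0(mm) at end of n rows)
from h import *
import sys
c=np.array([.555,-.132]);w=-.287
X=np.array([np.cos(w),np.sin(w)]);Y=np.array([-X[1],X[0]])
o=get_obs();R=o["tcp_rot"];p=(o["eef_pos"][:2]-c);a=np.array([p@X,p@Y])*1e3
F=o["wrist_force"]-np.array([0,.1,-1.7]);f=np.array([F[:2]@X,F[:2]@Y])
T=o["wrist_torque"]-np.array([0.003,-.03,-.01]);L=.057  # rough lateral force from moment
r=np.hypot(*a);phi=np.arctan2(a[1],-a[0]);n_=a/r;t_=np.array([np.sin(phi),np.cos(phi)])
g=np.array([T[:2]@X,T[:2]@Y]);ft=np.array([-g[1],g[0]])/L
print(f"t {o['time_s']:.2f} tube xy {a.round(1)} z {o['eef_pos'][2]:.4f} r {r:.1f} phi {np.degrees(phi):.0f} | Fin {-f@n_:.2f} Fback {-f@t_:.2f} Fz {F[2]:.2f} | fromT in {-ft@n_:.2f} back {-ft@t_:.2f} T {T.round(3)} tilt {R[:2,2].round(3)}")
if len(sys.argv)>3:
    n=int(sys.argv[1]);ds=float(sys.argv[2]);r1=float(sys.argv[3]);q=a;rows=[]
    for i in range(1,n+1):
        ph=phi+i*ds/r;rr=r+(r1-r)*i/n
        e=np.array([-np.cos(ph),np.sin(ph)])*rr;d=(e-q)/1e3;q=e
        W=np.append(d[0]*X+d[1]*Y,0);u=R.T@W/.025;rows.append([round(float(v),3) for v in u[:2]])
    print(rows)
E
python3 -m inch '[[[0,0,0.6,0,0,0,0],[0,0,0.9,0,0,0,0],[0,0,0.6,0,0,0,0],[0,0,0.23,0,0,0,0],[0,0,0,0,0,0,0]]]'; python3 tr.py
python3 -m inch '[[[0,-0.3,0,0,0,0,0],[0,-0.35,0,0,0,0,0],[0,0,0,0,0,0,0]]]'; python3 tr.py; python3 -m inch '[[[0,0,0,0,0,0,0]]]' ; python3 tr.py
```

```text
time_s: 9.88
eef_pos: [0.5553, -0.1338, 0.1712]
tcp_rot: [[-0.965, 0.262, -0.001], [0.262, 0.965, 0.0], [0.001, -0.0, -1.0]]
wrist_force: [-0.7, 0.1, -0.7]
gripper_width: 0.0223
gripper_force: 28.7
t 9.88 tube xy [ 0.8 -1.6] z 0.1712 r 1.8 phi -116 | Fin 0.08 Fback -0.65 Fz 1.03 | fromT in 0.92 back 0.10 T [0.053 0.003 0.026] tilt [-0.001  0.   ]
time_s: 10.25
eef_pos: [0.5509, -0.1512, 0.1719]
tcp_rot: [[-0.965, 0.264, 0.0], [0.264, 0.965, -0.001], [-0.001, -0.001, -1.0]]
wrist_force: [0.2, -0.4, -1.8]
gripper_width: 0.0225
gripper_force: 28.7
t 10.25 tube xy [  1.5 -19.6] z 0.1719 r 19.7 phi -94 | Fin -0.49 Fback 0.28 Fz -0.15 | fromT in -0.20 back -0.58 T [-0.004  0.035 -0.03 ] tilt [ 0.    -0.001]
time_s: 10.38
eef_pos: [0.5512, -0.1497, 0.1717]
tcp_rot: [[-0.965, 0.262, 0.0], [0.262, 0.965, 0.0], [-0.0, 0.0, -1.0]]
wrist_force: [-0.4, 1.2, -2.4]
gripper_width: 0.0225
gripper_force: 28.7
t 10.38 tube xy [  1.3 -18. ] z 0.1717 r 18.1 phi -94 | Fin 0.96 Fback -0.61 Fz -0.71 | fromT in -0.62 back -1.27 T [-0.019  0.078  0.006] tilt [0. 0.]
```

```bash

python3 -m inch '[[[0,-0.08,0,0,0,0,0],[0,-0.08,0,0,0,0,0],[0,-0.08,0,0,0,0,0],[0,-0.08,0,0,0,0,0]]]'>/dev/null; python3 tr.py; python3 -m inch '[[[0.05,-0.06,0,0,0,0,0],[0.05,-0.06,0,0,0,0,0]]]'>/dev/null; python3 tr.py;  python3 -m inch '[[[0.05,-0.05,0,0,0,0,0]]]'>/dev/null; python3 tr.py
```

```text
t 10.88 tube xy [  1.4 -26.1] z 0.1715 r 26.1 phi -93 | Fin -0.57 Fback 0.37 Fz -0.31 | fromT in -0.23 back -0.18 T [-0.01   0.013  0.004] tilt [-0.  0.]
t 11.12 tube xy [ -1.1 -29.1] z 0.1715 r 29.1 phi -88 | Fin -0.20 Fback 0.66 Fz 0.26 | fromT in 1.45 back 0.74 T [ 0.065 -0.066  0.016] tilt [-0.  0.]
t 11.25 tube xy [ -2.2 -30.2] z 0.1716 r 30.3 phi -86 | Fin 0.18 Fback 0.99 Fz -0.18 | fromT in 2.10 back 1.14 T [ 0.089 -0.103  0.074] tilt [0. 0.]
```

```bash
for k in 1; do
python3 -m inch '[[[0.05,-0.04,0,0,0,0,0]]]'>/dev/null; python3 tr.py; python3 -m inch '[[[0.06,-0.02,0,0,0,0,0]]]'>/dev/null; python3 tr.py;  python3 -m inch '[[[0.06,-0.02,0,0,0,0,0]]]'>/dev/null; python3 tr.py 4 2.5 33; done
```

```text
t 11.38 tube xy [ -3.4 -31.3] z 0.1716 r 31.5 phi -84 | Fin 0.10 Fback 0.69 Fz 0.57 | fromT in 1.90 back 1.12 T [ 0.076 -0.101  0.085] tilt [0. 0.]
t 11.50 tube xy [ -5.  -31.9] z 0.1715 r 32.3 phi -81 | Fin -0.04 Fback 0.20 Fz 0.21 | fromT in 1.56 back 0.75 T [ 0.062 -0.077  0.028] tilt [ 0. -0.]
t 11.62 tube xy [ -6.6 -32.4] z 0.1715 r 33.1 phi -79 | Fin 0.47 Fback -0.86 Fz 0.23 | fromT in 0.42 back 0.26 T [ 0.014 -0.024  0.002] tilt [-0.  0.]
[[0.096, 0.026], [0.094, 0.034], [0.091, 0.041], [0.088, 0.047]]
```

```bash
python3 -m inch '[[[0.09,0.005,0,0,0,0,0],[0.09,0.015,0,0,0,0,0]]]'>/dev/null; python3 tr.py; python3 -m inch '[[[0.09,0.02,0,0,0,0,0]]]'>/dev/null; python3 tr.py;  python3 -m inch '[[[0.09,0.02,0,0,0,0,0]]]'>/dev/null; python3 tr.py 4 2.5 36
```

```text
t 11.88 tube xy [-11.1 -32. ] z 0.1715 r 33.9 phi -71 | Fin 0.17 Fback -0.76 Fz 0.49 | fromT in 0.92 back -0.07 T [ 0.045 -0.027  0.046] tilt [-0.  0.]
t 12.00 tube xy [-13.4 -31.5] z 0.1715 r 34.2 phi -67 | Fin 0.06 Fback 1.42 Fz 1.09 | fromT in -0.71 back 0.36 T [-0.044  0.01  -0.021] tilt [-0.  0.]
t 12.12 tube xy [-15.7 -31.1] z 0.1715 r 34.8 phi -63 | Fin -0.42 Fback -1.15 Fz 0.88 | fromT in 0.54 back 0.40 T [ 0.007 -0.038  0.044] tilt [-0.  0.]
[[0.093, 0.04], [0.091, 0.047], [0.088, 0.054], [0.084, 0.061]]
```

```bash
python3 -m inch '[[[0.09,0.04,0,0,0,0,0]]]'>/dev/null; python3 tr.py; python3 -m inch '[[[0.09,0.04,0,0,0,0,0]]]'>/dev/null; python3 tr.py;  python3 -m inch '[[[0.09,0.045,0,0,0,0,0]]]'>/dev/null; python3 tr.py;python3 -m inch '[[[0.085,0.05,0,0,0,0,0]]]'>/dev/null; python3 tr.py 4 2.5 37
```

```text
t 12.25 tube xy [-17.9 -30.1] z 0.1715 r 35.0 phi -59 | Fin -0.42 Fback -0.14 Fz 0.68 | fromT in -0.22 back 0.93 T [-0.047 -0.027  0.024] tilt [ 0. -0.]
t 12.38 tube xy [-20.2 -29.1] z 0.1715 r 35.4 phi -55 | Fin -0.67 Fback 1.01 Fz 1.05 | fromT in -0.13 back 0.64 T [-0.033 -0.017 -0.009] tilt [-0.  0.]
t 12.50 tube xy [-22.4 -28. ] z 0.1715 r 35.9 phi -51 | Fin -0.64 Fback -0.64 Fz -0.24 | fromT in 0.20 back 0.38 T [-0.011 -0.021 -0.029] tilt [0. 0.]
t 12.62 tube xy [-24.6 -26.8] z 0.1715 r 36.4 phi -48 | Fin 0.48 Fback 0.39 Fz 0.79 | fromT in -0.08 back 0.38 T [-0.021 -0.007  0.075] tilt [0. 0.]
[[0.074, 0.067], [0.07, 0.073], [0.065, 0.078], [0.06, 0.082]]
```

```bash
python3 -m inch '[[[0.09,0.03,0,0,0,0,0]]]'>/dev/null; python3 tr.py; python3 -m inch '[[[0.09,0.03,0,0,0,0,0]]]'>/dev/null; python3 tr.py;  python3 -m inch '[[[0.09,0.03,0,0,0,0,0]]]'>/dev/null; python3 tr.py 4 2.5 39
```

```text
t 12.75 tube xy [-26.7 -26.1] z 0.1715 r 37.3 phi -44 | Fin 0.08 Fback 0.84 Fz -0.24 | fromT in 3.02 back 0.70 T [ 0.045 -0.171 -0.021] tilt [0. 0.]
t 12.88 tube xy [-28.4 -25.1] z 0.1717 r 37.9 phi -42 | Fin 1.24 Fback 0.17 Fz -0.22 | fromT in 10.37 back 2.72 T [ 0.11  -0.601  0.021] tilt [0.002 0.   ]
t 13.00 tube xy [-29.6 -24.2] z 0.1720 r 38.2 phi -39 | Fin 5.16 Fback 1.75 Fz 0.64 | fromT in 21.70 back 8.33 T [ 4.400e-02 -1.324e+00  1.000e-03] tilt [ 0.004 -0.   ]
[[0.065, 0.076], [0.06, 0.081], [0.055, 0.085], [0.05, 0.089]]
```

```bash
sed -i 's/-.132\])/-.135])/; s/L=.057.*/L=.24/; s/rr=r+(r1-r)\*i\/n/rr=r+r1*i\/n/' tr.py; python3 tr.py 4 2.5 -0.6
```

```text
t 13.00 tube xy [-30.4 -21.4] z 0.1720 r 37.2 phi -35 | Fin 5.27 Fback 1.36 Fz 0.64 | fromT in 5.29 back 1.59 T [ 4.400e-02 -1.324e+00  1.000e-03] tilt [ 0.004 -0.   ]
[[0.048, 0.088], [0.041, 0.091], [0.035, 0.093], [0.029, 0.095]]
```

```bash
python3 -m inch '[[[0.04,0.09,0,0,0,0,0]]]'>/dev/null; python3 tr.py; python3 -m inch '[[[0.035,0.092,0,0,0,0,0]]]'>/dev/null; python3 tr.py 4 2.5 0
```

```text
t 13.12 tube xy [-31.2 -19.6] z 0.1722 r 36.9 phi -32 | Fin 3.82 Fback 1.99 Fz 0.26 | fromT in 4.97 back 2.54 T [-0.265 -1.314  0.053] tilt [ 0.004 -0.001]
t 13.25 tube xy [-32.1 -17.6] z 0.1722 r 36.6 phi -29 | Fin 4.77 Fback 2.88 Fz 1.29 | fromT in 5.94 back 3.38 T [-0.49  -1.565  0.007] tilt [ 0.004 -0.001]
[[0.043, 0.09], [0.037, 0.093], [0.03, 0.095], [0.024, 0.097]]
```

```bash
python3 -m inch '[[[0.012,0.097,0,0,0,0,0]]]'>/dev/null; python3 tr.py; python3 -m inch '[[[0.002,0.097,0,0,0,0,0]]]'>/dev/null; python3 tr.py 4 2.5 0
```

```text
t 13.38 tube xy [-32.6 -15.4] z 0.1722 r 36.0 phi -25 | Fin 5.89 Fback 3.07 Fz 1.20 | fromT in 5.42 back 3.79 T [-0.697 -1.425  0.032] tilt [ 0.004 -0.002]
t 13.50 tube xy [-32.9 -13.3] z 0.1721 r 35.5 phi -22 | Fin 4.27 Fback 2.28 Fz 0.72 | fromT in 4.64 back 3.35 T [-0.692 -1.185  0.027] tilt [ 0.003 -0.002]
[[0.032, 0.095], [0.025, 0.097], [0.019, 0.098], [0.012, 0.099]]
```

```bash
python3 -m inch '[[[-0.002,0.097,0,0,0,0,0]]]'>/dev/null; python3 tr.py; python3 -m inch '[[[-0.008,0.097,0,0,0,0,0]]]'>/dev/null; python3 tr.py 4 2.5 0
```

```text
t 13.62 tube xy [-33.3 -11. ] z 0.1720 r 35.0 phi -18 | Fin 3.80 Fback 2.50 Fz 2.24 | fromT in 4.76 back 3.46 T [-0.793 -1.169  0.019] tilt [ 0.002 -0.002]
t 13.75 tube xy [-33.5  -8.5] z 0.1719 r 34.5 phi -14 | Fin 4.77 Fback 2.65 Fz 0.55 | fromT in 4.81 back 3.58 T [-0.901 -1.121 -0.063] tilt [ 0.002 -0.002]
[[0.019, 0.098], [0.012, 0.099], [0.005, 0.1], [-0.003, 0.1]]
```

```bash
python3 -m inch '[[[-0.015,0.097,0,0,0,0,0]]]'>/dev/null; python3 tr.py; python3 -m inch '[[[-0.02,0.097,0,0,0,0,0]]]'>/dev/null; python3 tr.py; python3 -m inch '[[[-0.025,0.097,0,0,0,0,0]]]'>/dev/null; python3 tr.py 4 2.5 0
```

```text
t 13.88 tube xy [-33.5  -6.1] z 0.1717 r 34.1 phi -10 | Fin 4.19 Fback 2.74 Fz 1.13 | fromT in 4.84 back 3.66 T [-0.998 -1.06   0.06 ] tilt [ 0.001 -0.001]
t 14.00 tube xy [-33.4  -3.5] z 0.1716 r 33.6 phi -6 | Fin 4.43 Fback 2.89 Fz 0.77 | fromT in 4.76 back 3.36 T [-1.    -0.978  0.051] tilt [ 0.    -0.001]
t 14.12 tube xy [-33.2  -0.8] z 0.1715 r 33.2 phi -1 | Fin 4.81 Fback 2.65 Fz 0.52 | fromT in 4.38 back 3.05 T [-0.98  -0.826  0.01 ] tilt [-0.001 -0.   ]
[[-0.004, 0.1], [-0.011, 0.099], [-0.018, 0.098], [-0.026, 0.097]]
```

```bash
python3 -m inch '[[[-0.027,0.098,0,0,0,0,0]]]'>/dev/null; python3 tr.py; python3 -m inch '[[[-0.033,0.097,0,0,0,0,0]]]'>/dev/null; python3 tr.py; python3 -m inch '[[[-0.039,0.095,0,0,0,0,0]]]'>/dev/null; python3 tr.py 4 2.5 0
```

```text
t 14.25 tube xy [-32.8   1.8] z 0.1714 r 32.9 phi 3 | Fin 3.86 Fback 2.44 Fz 1.36 | fromT in 4.09 back 2.77 T [-0.956 -0.702  0.009] tilt [-0.001 -0.   ]
t 14.38 tube xy [-32.4   4.6] z 0.1712 r 32.7 phi 8 | Fin 3.14 Fback 1.48 Fz 1.27 | fromT in 3.46 back 2.24 T [-0.833 -0.534  0.025] tilt [-0.002  0.   ]
t 14.50 tube xy [-31.7   7.2] z 0.1711 r 32.5 phi 13 | Fin 1.99 Fback 0.94 Fz 0.89 | fromT in 2.47 back 1.39 T [-0.58  -0.354 -0.019] tilt [-0.002  0.001]
[[-0.028, 0.096], [-0.035, 0.094], [-0.042, 0.091], [-0.049, 0.087]]
```

```bash
python3 -m inch '[[[-0.024,0.097,0,0,0,0,0]]]'>/dev/null; python3 tr.py; python3 -m inch '[[[-0.032,0.095,0,0,0,0,0]]]'>/dev/null; python3 tr.py; python3 -m inch '[[[-0.042,0.092,0,0,0,0,0]]]'>/dev/null; python3 tr.py 4 2.5 0
```

```text
t 14.62 tube xy [-31.2   9.8] z 0.1711 r 32.7 phi 17 | Fin 1.95 Fback 1.27 Fz 1.34 | fromT in 2.14 back 0.92 T [-0.47  -0.302  0.025] tilt [-0.002  0.001]
t 14.75 tube xy [-30.5  12.3] z 0.1711 r 32.8 phi 22 | Fin 2.47 Fback -0.71 Fz 0.43 | fromT in 1.23 back 0.67 T [-0.31  -0.131  0.047] tilt [-0.002  0.001]
t 14.88 tube xy [-29.4  14.7] z 0.1712 r 32.9 phi 27 | Fin 0.17 Fback -0.30 Fz 0.63 | fromT in -0.12 back 0.07 T [ 0.008  0.033 -0.02 ] tilt [-0.002  0.001]
[[-0.05, 0.087], [-0.056, 0.083], [-0.063, 0.078], [-0.068, 0.073]]
```

```bash
python3 -m inch '[[[-0.025,0.1,0,0,0,0,0]]]'>/dev/null; python3 tr.py; python3 -m inch '[[[-0.033,0.097,0,0,0,0,0]]]'>/dev/null; python3 tr.py 4 2.5 0
```

```text
t 15.00 tube xy [-28.6  17.1] z 0.1712 r 33.3 phi 31 | Fin -0.78 Fback 0.50 Fz -0.22 | fromT in 0.26 back 0.33 T [-0.101  0.016  0.044] tilt [-0.002  0.001]
t 15.12 tube xy [-27.6  19.4] z 0.1713 r 33.7 phi 35 | Fin 0.37 Fback -0.78 Fz 0.43 | fromT in -0.11 back 0.13 T [0.001 0.042 0.008] tilt [-0.001  0.001]
[[-0.062, 0.078], [-0.068, 0.073], [-0.073, 0.068], [-0.078, 0.062]]
```

```bash
python3 -m inch '[[[-0.005,0.075,0,0,0,0,0]]]'>/dev/null; python3 tr.py; python3 -m inch '[[[-0.012,0.075,0,0,0,0,0]]]'>/dev/null; python3 tr.py 4 2.5 0
```

```text
t 15.25 tube xy [-27.   21.1] z 0.1715 r 34.3 phi 38 | Fin 1.16 Fback -0.54 Fz 0.28 | fromT in 0.68 back 0.27 T [-0.17  -0.041  0.015] tilt [-0.  0.]
t 15.38 tube xy [-26.5  22.6] z 0.1716 r 34.8 phi 40 | Fin 1.52 Fback 0.52 Fz 0.09 | fromT in 1.59 back 0.24 T [-0.352 -0.16   0.024] tilt [ 0. -0.]
[[-0.069, 0.072], [-0.074, 0.067], [-0.079, 0.062], [-0.083, 0.056]]
```

```bash
python3 -m inch '[[[-0.05,0.088,0,0,0,0,0]]]'>/dev/null; python3 tr.py; python3 -m inch '[[[-0.06,0.083,0,0,0,0,0]]]'>/dev/null; python3 tr.py 4 2.5 0
```

```text
t 15.50 tube xy [-25.1  24.5] z 0.1717 r 35.1 phi 44 | Fin 1.65 Fback 0.13 Fz 0.18 | fromT in 2.27 back 0.60 T [-0.546 -0.14   0.05 ] tilt [ 0.001 -0.001]
t 15.62 tube xy [-23.6  26.5] z 0.1717 r 35.5 phi 48 | Fin 2.68 Fback 0.69 Fz 1.08 | fromT in 3.37 back 0.78 T [-0.812 -0.175  0.032] tilt [ 0.001 -0.001]
[[-0.078, 0.062], [-0.083, 0.056], [-0.086, 0.05], [-0.09, 0.044]]
```

```bash
python3 -m inch '[[[-0.073,0.067,0,0,0,0,0]]]'>/dev/null; python3 tr.py; python3 -m inch '[[[-0.079,0.061,0,0,0,0,0]]]'>/dev/null; python3 tr.py;python3 -m inch '[[[-0.084,0.054,0,0,0,0,0]]]'>/dev/null; python3 tr.py 4 2.5 0
```

```text
t 15.75 tube xy [-22.   28.2] z 0.1716 r 35.8 phi 52 | Fin 3.25 Fback 0.55 Fz 0.09 | fromT in 3.23 back 1.18 T [-0.825 -0.021 -0.049] tilt [ 0.    -0.001]
t 15.88 tube xy [-20.2  29.9] z 0.1716 r 36.1 phi 56 | Fin 3.11 Fback 0.54 Fz 1.44 | fromT in 3.72 back 1.44 T [-0.955  0.06   0.041] tilt [-0.    -0.001]
t 16.00 tube xy [-18.3  31.4] z 0.1714 r 36.3 phi 60 | Fin 3.58 Fback 1.12 Fz 0.97 | fromT in 3.73 back 1.42 T [-0.95   0.117  0.04 ] tilt [-0.001 -0.   ]
[[-0.089, 0.045], [-0.092, 0.039], [-0.094, 0.033], [-0.096, 0.026]]
```

```bash
python3 -m inch '[[[-0.089,0.044,0,0,0,0,0]]]'>/dev/null; python3 tr.py; python3 -m inch '[[[-0.092,0.037,0,0,0,0,0]]]'>/dev/null; python3 tr.py;python3 -m inch '[[[-0.094,0.03,0,0,0,0,0]]]'>/dev/null; python3 tr.py 4 2.5 0
```

```text
t 16.12 tube xy [-16.2  32.7] z 0.1714 r 36.5 phi 64 | Fin 3.58 Fback 0.90 Fz 1.38 | fromT in 3.78 back 1.32 T [-0.95   0.155  0.038] tilt [-0.001 -0.   ]
t 16.25 tube xy [-14.1  33.9] z 0.1714 r 36.7 phi 67 | Fin 3.40 Fback 1.23 Fz 1.20 | fromT in 3.27 back 1.27 T [-0.813  0.219 -0.012] tilt [-0.001  0.   ]
t 16.38 tube xy [-11.8  35. ] z 0.1713 r 37.0 phi 71 | Fin 1.75 Fback 0.27 Fz 1.52 | fromT in 2.41 back 0.96 T [-0.586  0.21   0.027] tilt [-0.001  0.001]
[[-0.096, 0.026], [-0.098, 0.02], [-0.099, 0.013], [-0.1, 0.006]]
```

```bash
python3 -m inch '[[[-0.093,0.038,0,0,0,0,0]]]'>/dev/null; python3 tr.py; python3 -m inch '[[[-0.096,0.032,0,0,0,0,0]]]'>/dev/null; python3 tr.py;python3 -m inch '[[[-0.097,0.025,0,0,0,0,0]]]'>/dev/null; python3 tr.py 4 2.5 0
```

```text
t 16.50 tube xy [-9.4 35.9] z 0.1713 r 37.1 phi 75 | Fin 2.34 Fback 0.19 Fz 0.37 | fromT in 2.83 back 1.17 T [-0.67   0.303  0.04 ] tilt [-0.001  0.   ]
t 16.62 tube xy [-7.  36.6] z 0.1714 r 37.3 phi 79 | Fin 2.43 Fback 0.84 Fz -0.23 | fromT in 2.78 back 1.51 T [-0.628  0.426  0.004] tilt [-0.001  0.   ]
t 16.75 tube xy [-4.6 37.2] z 0.1714 r 37.5 phi 83 | Fin 3.65 Fback 0.88 Fz 0.43 | fromT in 3.11 back 1.22 T [-0.69   0.411  0.017] tilt [-0.001  0.   ]
[[-0.1, 0.007], [-0.1, 0.0], [-0.1, -0.007], [-0.099, -0.013]]
```

```bash
python3 -m inch '[[[-0.1,0.013,0,0,0,0,0]]]'>/dev/null; python3 tr.py; python3 -m inch '[[[-0.1,0.006,0,0,0,0,0]]]'>/dev/null; python3 tr.py;python3 -m inch '[[[-0.1,-0.001,0,0,0,0,0]]]'>/dev/null; python3 tr.py 4 2.5 0
```

```text
t 16.88 tube xy [-2.1 37.5] z 0.1714 r 37.5 phi 87 | Fin 3.16 Fback 2.08 Fz 0.57 | fromT in 3.67 back 1.92 T [-0.751  0.65  -0.008] tilt [-0.001 -0.   ]
t 17.00 tube xy [ 0.2 37.5] z 0.1713 r 37.5 phi 90 | Fin 3.31 Fback 1.71 Fz 1.50 | fromT in 4.03 back 2.03 T [-0.785  0.745  0.002] tilt [-0.001 -0.   ]
t 17.12 tube xy [ 2.7 37.4] z 0.1713 r 37.5 phi 94 | Fin 3.26 Fback 1.40 Fz 0.59 | fromT in 4.65 back 2.15 T [-0.864  0.875  0.009] tilt [-0.001 -0.   ]
[[-0.099, -0.013], [-0.098, -0.019], [-0.097, -0.026], [-0.095, -0.032]]
```

```bash
python3 -m inch '[[[-0.096,-0.026,0,0,0,0,0]]]'>/dev/null; python3 tr.py; python3 -m inch '[[[-0.095,-0.034,0,0,0,0,0]]]'>/dev/null; python3 tr.py;python3 -m inch '[[[-0.093,-0.041,0,0,0,0,0]]]'>/dev/null; python3 tr.py 4 2.5 0
```

```text
t 17.25 tube xy [ 5.2 37. ] z 0.1713 r 37.4 phi 98 | Fin 3.60 Fback 1.27 Fz 0.99 | fromT in 4.22 back 2.21 T [-0.704  0.902  0.007] tilt [-0.001  0.   ]
t 17.38 tube xy [ 7.6 36.4] z 0.1714 r 37.2 phi 102 | Fin 3.10 Fback 1.06 Fz -0.13 | fromT in 4.32 back 2.67 T [-0.612  1.054 -0.02 ] tilt [-0.001  0.   ]
t 17.50 tube xy [10.  35.6] z 0.1714 r 37.0 phi 106 | Fin 3.25 Fback 1.70 Fz 0.97 | fromT in 3.85 back 2.23 T [-0.498  0.944 -0.001] tilt [-0.001  0.   ]
[[-0.095, -0.032], [-0.092, -0.039], [-0.089, -0.045], [-0.086, -0.051]]
```

```bash
python3 -m inch '[[[-0.09,-0.045,0,0,0,0,0]]]'>/dev/null; python3 tr.py; python3 -m inch '[[[-0.087,-0.052,0,0,0,0,0]]]'>/dev/null; python3 tr.py;python3 -m inch '[[[-0.083,-0.057,0,0,0,0,0]]]'>/dev/null; python3 tr.py 4 2.5 0
```

```text
t 17.62 tube xy [12.4 34.6] z 0.1714 r 36.8 phi 110 | Fin 3.44 Fback 1.13 Fz 0.59 | fromT in 3.58 back 2.23 T [-0.378  0.939  0.083] tilt [-0.     0.001]
t 17.75 tube xy [14.7 33.5] z 0.1715 r 36.6 phi 114 | Fin 3.42 Fback 1.13 Fz 1.59 | fromT in 3.72 back 2.34 T [-0.319  1.005  0.005] tilt [-0.     0.001]
t 17.88 tube xy [16.9 32.1] z 0.1715 r 36.3 phi 118 | Fin 2.89 Fback 1.39 Fz 0.59 | fromT in 3.26 back 2.00 T [-0.225  0.891  0.008] tilt [0.    0.001]
[[-0.086, -0.052], [-0.082, -0.057], [-0.078, -0.063], [-0.073, -0.068]]
```

```bash
python3 -m inch '[[[-0.081,-0.061,0,0,0,0,0]]]'>/dev/null; python3 tr.py; python3 -m inch '[[[-0.076,-0.066,0,0,0,0,0]]]'>/dev/null; python3 tr.py;python3 -m inch '[[[-0.072,-0.071,0,0,0,0,0]]]'>/dev/null; python3 tr.py 4 2.5 0
```

```text
t 18.00 tube xy [19.1 30.6] z 0.1715 r 36.1 phi 122 | Fin 2.64 Fback 0.97 Fz 0.47 | fromT in 3.18 back 1.83 T [-0.179  0.862 -0.002] tilt [0. 0.]
t 18.12 tube xy [21.1 28.9] z 0.1715 r 35.8 phi 126 | Fin 2.27 Fback 1.31 Fz 0.61 | fromT in 2.96 back 1.88 T [-0.075  0.839  0.025] tilt [0. 0.]
t 18.25 tube xy [22.9 27.2] z 0.1715 r 35.6 phi 130 | Fin 2.78 Fback 1.58 Fz 1.02 | fromT in 2.46 back 1.71 T [ 0.017  0.718 -0.019] tilt [0. 0.]
[[-0.073, -0.069], [-0.068, -0.074], [-0.062, -0.078], [-0.057, -0.082]]
```

```bash
python3 -m inch '[[[-0.07,-0.071,0,0,0,0,0]]]'>/dev/null; python3 tr.py; python3 -m inch '[[[-0.065,-0.076,0,0,0,0,0]]]'>/dev/null; python3 tr.py;python3 -m inch '[[[-0.06,-0.08,0,0,0,0,0]]]'>/dev/null; python3 tr.py 4 2.5 0
```

```text
t 18.38 tube xy [24.7 25.4] z 0.1715 r 35.4 phi 134 | Fin 2.02 Fback 1.32 Fz 0.56 | fromT in 2.73 back 1.33 T [-0.042  0.728  0.021] tilt [0. 0.]
t 18.50 tube xy [26.3 23.5] z 0.1715 r 35.3 phi 138 | Fin 2.33 Fback 0.98 Fz 0.82 | fromT in 2.72 back 1.66 T [0.082 0.76  0.007] tilt [0. 0.]
t 18.62 tube xy [27.8 21.5] z 0.1715 r 35.1 phi 142 | Fin 2.47 Fback 1.55 Fz 0.70 | fromT in 2.73 back 1.45 T [ 0.087  0.736 -0.031] tilt [0. 0.]
[[-0.056, -0.083], [-0.05, -0.086], [-0.044, -0.09], [-0.038, -0.093]]
```

Steady; I'll continue with the same trend.

```bash
python3 -m inch '[[[-0.052,-0.085,0,0,0,0,0]]]'>/dev/null; python3 tr.py; python3 -m inch '[[[-0.046,-0.089,0,0,0,0,0]]]'>/dev/null; python3 tr.py;python3 -m inch '[[[-0.04,-0.092,0,0,0,0,0]]]'>/dev/null; python3 tr.py;python3 -m inch '[[[-0.034,-0.094,0,0,0,0,0]]]'>/dev/null; python3 tr.py 4 2.5 0
```

```text
t 18.75 tube xy [29.2 19.3] z 0.1715 r 35.0 phi 146 | Fin 0.87 Fback 1.39 Fz 0.80 | fromT in 2.40 back 1.29 T [0.127 0.641 0.024] tilt [0. 0.]
t 18.88 tube xy [30.5 17.1] z 0.1716 r 34.9 phi 151 | Fin 1.90 Fback 0.40 Fz 1.07 | fromT in 2.15 back 1.25 T [ 0.179  0.571 -0.014] tilt [0. 0.]
t 19.00 tube xy [31.6 14.8] z 0.1716 r 34.9 phi 155 | Fin 1.64 Fback 1.68 Fz 0.15 | fromT in 1.73 back 0.95 T [ 0.164  0.445 -0.001] tilt [0.001 0.   ]
t 19.12 tube xy [32.7 12.4] z 0.1716 r 35.0 phi 159 | Fin 1.00 Fback 0.47 Fz 0.59 | fromT in 1.20 back 0.73 T [0.152 0.302 0.008] tilt [ 0.001 -0.   ]
[[-0.03, -0.095], [-0.023, -0.097], [-0.016, -0.099], [-0.009, -0.1]]
```

```bash
python3 -m inch '[[[-0.052,-0.09,0,0,0,0,0]]]'>/dev/null; python3 tr.py; python3 -m inch '[[[-0.042,-0.093,0,0,0,0,0]]]'>/dev/null; python3 tr.py;python3 -m inch '[[[-0.03,-0.096,0,0,0,0,0]]]'>/dev/null; python3 tr.py 4 2.5 0
```

```text
t 19.25 tube xy [33.7 10.2] z 0.1716 r 35.2 phi 163 | Fin 2.32 Fback 1.43 Fz 0.10 | fromT in 2.30 back 0.88 T [ 0.206  0.554 -0.03 ] tilt [0. 0.]
t 19.38 tube xy [34.4  7.9] z 0.1714 r 35.3 phi 167 | Fin 2.20 Fback -0.12 Fz -0.22 | fromT in 2.67 back 1.05 T [0.29  0.625 0.02 ] tilt [-0.001  0.   ]
t 19.50 tube xy [35.   5.6] z 0.1714 r 35.5 phi 171 | Fin 3.08 Fback 0.38 Fz 0.31 | fromT in 3.19 back 1.15 T [ 0.372  0.725 -0.041] tilt [-0.001  0.001]
[[-0.01, -0.099], [-0.003, -0.1], [0.004, -0.1], [0.011, -0.099]]
```

```bash
python3 -m inch '[[[-0.014,-0.099,0,0,0,0,0]]]'>/dev/null; python3 tr.py; python3 -m inch '[[[-0.007,-0.1,0,0,0,0,0]]]'>/dev/null; python3 tr.py;python3 -m inch '[[[0,-0.1,0,0,0,0,0]]]'>/dev/null; python3 tr.py 4 2.5 0
```

```text
t 19.62 tube xy [35.5  3.2] z 0.1713 r 35.6 phi 175 | Fin 2.00 Fback 1.67 Fz 0.88 | fromT in 3.18 back 1.13 T [0.416 0.695 0.013] tilt [-0.001  0.001]
t 19.75 tube xy [35.8  0.7] z 0.1714 r 35.8 phi 179 | Fin 3.16 Fback 0.83 Fz 1.50 | fromT in 3.33 back 0.90 T [0.42  0.714 0.07 ] tilt [-0.  0.]
t 19.88 tube xy [36.  -1.8] z 0.1714 r 36.0 phi -177 | Fin 2.96 Fback 1.00 Fz 0.81 | fromT in 3.34 back 1.32 T [0.563 0.653 0.012] tilt [-0.  0.]
[[0.011, -0.099], [0.018, -0.098], [0.024, -0.097], [0.031, -0.095]]
```

```bash
python3 -m inch '[[[0.008,-0.1,0,0,0,0,0]]]'>/dev/null; python3 tr.py; python3 -m inch '[[[0.015,-0.099,0,0,0,0,0]]]'>/dev/null; python3 tr.py;python3 -m inch '[[[0.021,-0.098,0,0,0,0,0]]]'>/dev/null; python3 tr.py;python3 -m inch '[[[0.028,-0.096,0,0,0,0,0]]]'>/dev/null; python3 tr.py 4 2.5 0
```

```text
t 20.00 tube xy [35.9 -4.3] z 0.1715 r 36.2 phi -173 | Fin 2.13 Fback 0.96 Fz 0.37 | fromT in 3.33 back 1.26 T [ 0.594  0.614 -0.038] tilt [0. 0.]
t 20.12 tube xy [35.8 -6.8] z 0.1716 r 36.4 phi -169 | Fin 2.16 Fback 1.35 Fz 0.38 | fromT in 3.09 back 1.08 T [ 0.57   0.54  -0.011] tilt [0. 0.]
t 20.25 tube xy [35.4 -9.4] z 0.1716 r 36.6 phi -165 | Fin 1.35 Fback 0.89 Fz 0.71 | fromT in 2.74 back 1.00 T [0.546 0.438 0.039] tilt [0.001 0.   ]
t 20.38 tube xy [ 34.8 -11.8] z 0.1716 r 36.7 phi -161 | Fin 2.43 Fback 0.98 Fz 0.30 | fromT in 2.82 back 1.17 T [ 0.619  0.39  -0.012] tilt [ 0.001 -0.   ]
[[0.038, -0.093], [0.044, -0.09], [0.05, -0.087], [0.056, -0.083]]
```

```bash
python3 -m inch '[[[0.032,-0.095,0,0,0,0,0]]]'>/dev/null; python3 tr.py; python3 -m inch '[[[0.038,-0.092,0,0,0,0,0]]]'>/dev/null; python3 tr.py;python3 -m inch '[[[0.045,-0.09,0,0,0,0,0]]]'>/dev/null; python3 tr.py;python3 -m inch '[[[0.051,-0.086,0,0,0,0,0]]]'>/dev/null; python3 tr.py 4 2.5 0
```

```text
t 20.50 tube xy [ 34.1 -14.2] z 0.1716 r 36.9 phi -157 | Fin 1.70 Fback 1.39 Fz 1.62 | fromT in 2.85 back 1.05 T [0.628 0.372 0.003] tilt [ 0.001 -0.   ]
t 20.62 tube xy [ 33.1 -16.6] z 0.1716 r 37.0 phi -153 | Fin 1.52 Fback 0.07 Fz 0.15 | fromT in 2.26 back 0.96 T [0.538 0.24  0.003] tilt [ 0.001 -0.   ]
t 20.75 tube xy [ 32.  -18.9] z 0.1716 r 37.2 phi -149 | Fin 2.66 Fback 0.62 Fz 1.02 | fromT in 2.54 back 0.90 T [0.592 0.258 0.008] tilt [ 0.001 -0.   ]
t 20.88 tube xy [ 30.8 -21. ] z 0.1716 r 37.3 phi -146 | Fin 1.79 Fback 0.92 Fz 1.02 | fromT in 2.50 back 0.83 T [ 0.59   0.224 -0.013] tilt [ 0.001 -0.   ]
[[0.061, -0.079], [0.066, -0.075], [0.071, -0.07], [0.076, -0.065]]
```

```bash
python3 -m inch '[[[0.055,-0.084,0,0,0,0,0]]]'>/dev/null; python3 tr.py; python3 -m inch '[[[0.06,-0.08,0,0,0,0,0]]]'>/dev/null; python3 tr.py;python3 -m inch '[[[0.066,-0.075,0,0,0,0,0]]]'>/dev/null; python3 tr.py;python3 -m inch '[[[0.071,-0.071,0,0,0,0,0]]]'>/dev/null; python3 tr.py 4 2.5 0
```

```text
t 21.00 tube xy [ 29.4 -23.2] z 0.1716 r 37.5 phi -142 | Fin 1.98 Fback 0.72 Fz 0.10 | fromT in 2.28 back 1.06 T [0.592 0.109 0.023] tilt [ 0. -0.]
t 21.12 tube xy [ 27.9 -25.1] z 0.1716 r 37.5 phi -138 | Fin 2.08 Fback 1.67 Fz 0.24 | fromT in 2.62 back 0.94 T [ 0.654  0.135 -0.003] tilt [0. 0.]
t 21.25 tube xy [ 26.3 -26.9] z 0.1716 r 37.6 phi -134 | Fin 1.83 Fback -0.18 Fz 1.19 | fromT in 2.55 back 0.89 T [0.64  0.096 0.02 ] tilt [0. 0.]
t 21.38 tube xy [ 24.5 -28.7] z 0.1716 r 37.7 phi -130 | Fin 3.39 Fback 0.63 Fz 0.18 | fromT in 2.72 back 1.23 T [ 0.717 -0.005 -0.013] tilt [0. 0.]
[[0.08, -0.061], [0.083, -0.055], [0.087, -0.05], [0.09, -0.044]]
```

```bash
python3 -m inch '[[[0.078,-0.064,0,0,0,0,0]]]'>/dev/null; python3 tr.py; python3 -m inch '[[[0.081,-0.058,0,0,0,0,0]]]'>/dev/null; python3 tr.py;python3 -m inch '[[[0.085,-0.053,0,0,0,0,0]]]'>/dev/null; python3 tr.py;python3 -m inch '[[[0.088,-0.047,0,0,0,0,0]]]'>/dev/null; python3 tr.py 4 2.5 0
```

```text
t 21.50 tube xy [ 22.6 -30.3] z 0.1715 r 37.8 phi -127 | Fin 1.69 Fback 1.04 Fz -0.45 | fromT in 2.91 back 1.08 T [ 0.744 -0.002 -0.034] tilt [0. 0.]
t 21.62 tube xy [ 20.6 -31.8] z 0.1716 r 37.9 phi -123 | Fin 3.16 Fback 0.01 Fz 1.23 | fromT in 3.32 back 1.10 T [ 0.839 -0.026  0.015] tilt [0. 0.]
t 21.75 tube xy [ 18.5 -33.1] z 0.1716 r 38.0 phi -119 | Fin 2.55 Fback 1.07 Fz 1.32 | fromT in 3.37 back 1.44 T [ 0.865 -0.159  0.013] tilt [0.001 0.   ]
t 21.88 tube xy [ 16.4 -34.3] z 0.1716 r 38.0 phi -116 | Fin 2.61 Fback 1.80 Fz 1.48 | fromT in 3.50 back 1.57 T [ 0.89 -0.24  0.02] tilt [0.001 0.   ]
[[0.092, -0.038], [0.095, -0.032], [0.097, -0.026], [0.098, -0.019]]
```

```bash
python3 -m inch '[[[0.092,-0.038,0,0,0,0,0]]]'>/dev/null; python3 tr.py; python3 -m inch '[[[0.095,-0.03,0,0,0,0,0]]]'>/dev/null; python3 tr.py;python3 -m inch '[[[0.097,-0.023,0,0,0,0,0]]]'>/dev/null; python3 tr.py 4 2.5 0
```

```text
t 22.00 tube xy [ 14.1 -35.4] z 0.1716 r 38.1 phi -112 | Fin 3.30 Fback 1.81 Fz 1.25 | fromT in 3.61 back 1.29 T [ 0.892 -0.228  0.032] tilt [0.001 0.   ]
t 22.12 tube xy [ 11.8 -36.3] z 0.1716 r 38.2 phi -108 | Fin 2.33 Fback 2.16 Fz 2.11 | fromT in 3.68 back 1.50 T [ 0.892 -0.337  0.016] tilt [ 0.001 -0.   ]
t 22.25 tube xy [  9.4 -37.1] z 0.1716 r 38.2 phi -104 | Fin 3.44 Fback 2.16 Fz 1.07 | fromT in 3.12 back 1.28 T [ 0.737 -0.338 -0.035] tilt [ 0.001 -0.   ]
[[0.098, -0.019], [0.099, -0.013], [0.1, -0.006], [0.1, 0.0]]
```

```bash
python3 -m inch '[[[0.098,-0.02,0,0,0,0,0]]]'>/dev/null; python3 tr.py; python3 -m inch '[[[0.099,-0.013,0,0,0,0,0]]]'>/dev/null; python3 tr.py;python3 -m inch '[[[0.1,-0.006,0,0,0,0,0]]]'>/dev/null; python3 tr.py 4 2.5 0
```

```text
t 22.38 tube xy [  6.9 -37.6] z 0.1716 r 38.3 phi -100 | Fin 2.46 Fback 1.07 Fz 1.61 | fromT in 3.27 back 1.43 T [ 0.744 -0.424 -0.04 ] tilt [ 0.001 -0.   ]
t 22.50 tube xy [  4.4 -38.1] z 0.1716 r 38.4 phi -97 | Fin 2.37 Fback 0.10 Fz 0.22 | fromT in 3.14 back 1.15 T [ 0.696 -0.401  0.006] tilt [ 0. -0.]
t 22.62 tube xy [  1.9 -38.4] z 0.1716 r 38.4 phi -93 | Fin 2.93 Fback 1.35 Fz 0.29 | fromT in 2.76 back 1.14 T [ 0.58  -0.423  0.014] tilt [ 0. -0.]
[[0.1, 0.001], [0.1, 0.007], [0.099, 0.014], [0.098, 0.02]]
```

```bash
python3 -m inch '[[[0.1,-0.002,0,0,0,0,0]]]'>/dev/null; python3 tr.py; python3 -m inch '[[[0.1,0.005,0,0,0,0,0]]]'>/dev/null; python3 tr.py;python3 -m inch '[[[0.099,0.011,0,0,0,0,0]]]'>/dev/null; python3 tr.py;python3 -m inch '[[[0.098,0.018,0,0,0,0,0]]]'>/dev/null; python3 tr.py 4 2.5 0
```

```text
t 22.75 tube xy [ -0.6 -38.5] z 0.1716 r 38.5 phi -89 | Fin 2.58 Fback 1.78 Fz 0.54 | fromT in 2.94 back 1.00 T [ 0.602 -0.44  -0.001] tilt [ 0. -0.]
t 22.88 tube xy [ -3.2 -38.4] z 0.1715 r 38.5 phi -85 | Fin 2.68 Fback 1.54 Fz 1.43 | fromT in 2.54 back 1.25 T [ 0.46  -0.5    0.049] tilt [ 0. -0.]
t 23.00 tube xy [ -5.6 -38.1] z 0.1716 r 38.6 phi -82 | Fin 1.57 Fback 1.26 Fz 0.72 | fromT in 2.65 back 1.03 T [ 0.473 -0.492  0.006] tilt [ 0. -0.]
t 23.12 tube xy [ -8.1 -37.7] z 0.1715 r 38.6 phi -78 | Fin 2.48 Fback 1.57 Fz 1.17 | fromT in 2.42 back 1.01 T [ 0.394 -0.491  0.041] tilt [ 0. -0.]
[[0.096, 0.026], [0.095, 0.033], [0.092, 0.039], [0.09, 0.044]]
```

```bash
python3 -m inch '[[[0.097,0.023,0,0,0,0,0]]]'>/dev/null; python3 tr.py; python3 -m inch '[[[0.095,0.03,0,0,0,0,0]]]'>/dev/null; python3 tr.py;python3 -m inch '[[[0.092,0.038,0,0,0,0,0]]]'>/dev/null; python3 tr.py 4 2.5 0
```

```text
t 23.25 tube xy [-10.5 -37.1] z 0.1716 r 38.6 phi -74 | Fin 2.26 Fback 1.01 Fz 0.98 | fromT in 2.34 back 0.96 T [ 0.353 -0.494  0.009] tilt [ 0. -0.]
t 23.38 tube xy [-12.8 -36.3] z 0.1716 r 38.5 phi -71 | Fin 3.44 Fback 1.43 Fz 0.99 | fromT in 2.63 back 1.08 T [ 0.358 -0.581  0.046] tilt [ 0. -0.]
t 23.50 tube xy [-15.1 -35.4] z 0.1716 r 38.5 phi -67 | Fin 2.37 Fback 1.76 Fz 0.50 | fromT in 2.81 back 1.50 T [ 0.29  -0.707 -0.075] tilt [ 0.001 -0.   ]
[[0.09, 0.044], [0.087, 0.05], [0.083, 0.055], [0.079, 0.061]]
```

```bash
python3 -m inch '[[[0.088,0.048,0,0,0,0,0]]]'>/dev/null; python3 tr.py; python3 -m inch '[[[0.084,0.055,0,0,0,0,0]]]'>/dev/null; python3 tr.py;python3 -m inch '[[[0.079,0.061,0,0,0,0,0]]]'>/dev/null; python3 tr.py 4 2.5 0
```

```text
t 23.62 tube xy [-17.3 -34.3] z 0.1716 r 38.4 phi -63 | Fin 2.95 Fback 2.22 Fz 0.54 | fromT in 2.89 back 1.34 T [ 0.285 -0.709  0.028] tilt [ 0.001 -0.   ]
t 23.75 tube xy [-19.4 -33. ] z 0.1716 r 38.2 phi -60 | Fin 1.69 Fback 1.48 Fz 0.98 | fromT in 2.99 back 1.64 T [ 0.203 -0.792  0.073] tilt [ 0.001 -0.   ]
t 23.88 tube xy [-21.4 -31.5] z 0.1716 r 38.1 phi -56 | Fin 3.35 Fback 1.39 Fz -0.06 | fromT in 3.00 back 1.54 T [ 0.172 -0.79  -0.011] tilt [ 0.001 -0.   ]
[[0.08, 0.061], [0.075, 0.066], [0.071, 0.071], [0.066, 0.075]]
```

```bash
python3 -m inch '[[[0.073,0.068,0,0,0,0,0]]]'>/dev/null; python3 tr.py; python3 -m inch '[[[0.067,0.074,0,0,0,0,0]]]'>/dev/null; python3 tr.py;python3 -m inch '[[[0.061,0.079,0,0,0,0,0]]]'>/dev/null; python3 tr.py 4 2.5 0
```

```text
t 24.00 tube xy [-23.3 -29.9] z 0.1716 r 37.9 phi -52 | Fin 1.97 Fback 1.56 Fz 0.40 | fromT in 2.85 back 1.57 T [ 0.091 -0.776  0.03 ] tilt [ 0.001 -0.   ]
t 24.12 tube xy [-25.  -28.1] z 0.1716 r 37.5 phi -48 | Fin 2.91 Fback 2.15 Fz 0.62 | fromT in 3.18 back 1.86 T [ 0.024 -0.884 -0.008] tilt [ 0.001 -0.   ]
t 24.25 tube xy [-26.5 -26.1] z 0.1716 r 37.3 phi -45 | Fin 2.79 Fback 1.15 Fz 1.50 | fromT in 3.28 back 2.02 T [-0.058 -0.923  0.028] tilt [ 0.001 -0.   ]
[[0.066, 0.075], [0.061, 0.079], [0.055, 0.083], [0.05, 0.087]]
```

```bash
python3 -m inch '[[[0.052,0.085,0,0,0,0,0]]]'>/dev/null; python3 tr.py; python3 -m inch '[[[0.045,0.09,0,0,0,0,0]]]'>/dev/null; python3 tr.py;python3 -m inch '[[[0.037,0.093,0,0,0,0,0]]]'>/dev/null; python3 tr.py 4 2.5 0
```

```text
t 24.38 tube xy [-28.  -24.1] z 0.1716 r 36.9 phi -41 | Fin 2.23 Fback 0.73 Fz 0.93 | fromT in 3.19 back 2.13 T [-0.152 -0.907 -0.027] tilt [ 0. -0.]
t 24.50 tube xy [-29.2 -21.9] z 0.1716 r 36.5 phi -37 | Fin 2.40 Fback 2.73 Fz 0.41 | fromT in 2.97 back 2.21 T [-0.249 -0.853 -0.025] tilt [ 0. -0.]
t 24.62 tube xy [-30.3 -19.6] z 0.1715 r 36.1 phi -33 | Fin 2.13 Fback 1.54 Fz 0.57 | fromT in 2.87 back 2.13 T [-0.296 -0.805  0.042] tilt [-0. -0.]
[[0.049, 0.087], [0.043, 0.09], [0.037, 0.093], [0.03, 0.095]]
```

```bash
python3 -m inch '[[[0.034,0.094,0,0,0,0,0]]]'>/dev/null; python3 tr.py; python3 -m inch '[[[0.027,0.096,0,0,0,0,0]]]'>/dev/null; python3 tr.py;python3 -m inch '[[[0.019,0.098,0,0,0,0,0]]]'>/dev/null; python3 tr.py 4 2.5 0
```

```text
t 24.75 tube xy [-31.2 -17.3] z 0.1715 r 35.7 phi -29 | Fin 2.98 Fback 1.92 Fz 0.95 | fromT in 3.00 back 2.12 T [-0.341 -0.814  0.007] tilt [-0. -0.]
t 24.88 tube xy [-32.  -14.8] z 0.1715 r 35.3 phi -25 | Fin 0.75 Fback 2.14 Fz 0.45 | fromT in 3.27 back 2.07 T [-0.375 -0.85   0.02 ] tilt [-0. -0.]
t 25.00 tube xy [-32.5 -12.4] z 0.1715 r 34.8 phi -21 | Fin 1.44 Fback 1.13 Fz 0.11 | fromT in 2.84 back 2.09 T [-0.448 -0.719 -0.032] tilt [-0. -0.]
[[0.03, 0.095], [0.023, 0.097], [0.016, 0.099], [0.009, 0.1]]
```

```bash
python3 -m inch '[[[0.014,0.099,0,0,0,0,0]]]'>/dev/null; python3 tr.py; python3 -m inch '[[[0.007,0.1,0,0,0,0,0]]]'>/dev/null; python3 tr.py;python3 -m inch '[[[0,0.1,0,0,0,0,0]]]'>/dev/null; python3 tr.py 4 2.5 0
```

```text
t 25.12 tube xy [-32.9  -9.9] z 0.1715 r 34.4 phi -17 | Fin 2.89 Fback 2.19 Fz 1.21 | fromT in 3.17 back 2.08 T [-0.496 -0.764  0.014] tilt [-0. -0.]
t 25.25 tube xy [-33.2  -7.4] z 0.1715 r 34.0 phi -13 | Fin 2.86 Fback 1.09 Fz 0.90 | fromT in 3.18 back 2.24 T [-0.588 -0.725  0.02 ] tilt [-0. -0.]
t 25.38 tube xy [-33.3  -4.9] z 0.1714 r 33.7 phi -8 | Fin 2.60 Fback 2.05 Fz 0.33 | fromT in 2.89 back 2.08 T [-0.592 -0.616 -0.012] tilt [-0.001 -0.   ]
[[0.009, 0.1], [0.001, 0.1], [-0.006, 0.1], [-0.014, 0.099]]
```

```bash
python3 -m inch '[[[-0.006,0.1,0,0,0,0,0]]]'>/dev/null; python3 tr.py; python3 -m inch '[[[-0.012,0.099,0,0,0,0,0]]]'>/dev/null; python3 tr.py;python3 -m inch '[[[-0.018,0.098,0,0,0,0,0]]]'>/dev/null; python3 tr.py;python3 -m inch '[[[-0.023,0.097,0,0,0,0,0]]]'>/dev/null; python3 tr.py;python3 -m inch '[[[-0.026,0.097,0,0,0,0,0]]]'>/dev/null; python3 tr.py 4 2.5 0
```

```text
t 25.50 tube xy [-33.3  -2.3] z 0.1714 r 33.3 phi -4 | Fin 1.71 Fback 2.33 Fz 1.30 | fromT in 2.69 back 1.57 T [-0.507 -0.55   0.008] tilt [-0.001 -0.   ]
t 25.62 tube xy [-33.    0.2] z 0.1714 r 33.0 phi 0 | Fin 2.34 Fback 1.62 Fz 0.44 | fromT in 2.52 back 1.84 T [-0.598 -0.45   0.001] tilt [-0.001  0.   ]
t 25.75 tube xy [-32.8   2.7] z 0.1714 r 32.9 phi 5 | Fin 1.89 Fback 0.78 Fz 0.30 | fromT in 2.17 back 1.34 T [-0.487 -0.371  0.021] tilt [-0.001  0.   ]
t 25.88 tube xy [-32.3   5.3] z 0.1713 r 32.7 phi 9 | Fin 1.68 Fback 1.30 Fz 0.59 | fromT in 1.92 back 1.11 T [-0.44  -0.299  0.018] tilt [-0.001  0.   ]
t 26.00 tube xy [-31.8   7.8] z 0.1713 r 32.7 phi 14 | Fin 0.84 Fback 1.04 Fz 0.90 | fromT in 1.52 back 0.92 T [-0.375 -0.204  0.013] tilt [-0.001  0.   ]
[[-0.03, 0.096], [-0.037, 0.093], [-0.044, 0.09], [-0.05, 0.086]]
```

```bash
python3 -m inch '[[[-0.15,-0.03,0,0,0,0,0],[-0.3,-0.08,0,0,0,0,0],[-0.4,-0.1,0,0,0,0,0],[-0.4,-0.1,0,0,0,0,0],[0,0,0,0,0,0,0]]]'; python3 tr.py; python3 -m inch '[[[0,0,-0.5,0,0,0,0],[0,0,-0.9,0,0,0,0],[0,0,-0.7,0,0,0,0],[0,0,-0.3,0,0,0,0],[0,0,0,0,0,0,0]]]';python3 st.py 0.505 0.2488 0.23
```

```text
time_s: 26.62
eef_pos: [0.5561, -0.1353, 0.1714]
tcp_rot: [[-0.965, 0.263, 0.001], [0.263, 0.965, -0.0], [-0.001, -0.0, -1.0]]
wrist_force: [-0.4, -0.1, -2.4]
gripper_width: 0.0219
gripper_force: 30.0
t 26.62 tube xy [ 1.1 -0. ] z 0.1714 r 1.1 phi -180 | Fin 0.31 Fback -0.34 Fz -0.70 | fromT in 0.13 back -0.12 T [-0.018  0.037  0.   ] tilt [ 0.001 -0.   ]
time_s: 27.25
eef_pos: [0.5554, -0.1345, 0.2322]
tcp_rot: [[-0.965, 0.262, 0.001], [0.262, 0.965, -0.0], [-0.001, 0.0, -1.0]]
wrist_force: [-0.5, -0.6, -2.0]
gripper_width: 0.0218
gripper_force: 30.0
27.25 [ 0.5554 -0.1345  0.2322] tilt [ 0.001  -0.0001] yawy 74.83517191457973 F [-0.4614 -0.6051 -1.9843] w 0.021846357321444788 29.966265857219696
delta units [ 5.956  14.272   0.0826]
```

```bash
python3 -m inch '[[[0.2,0.45,0,0,0,0,0],[0.4,0.96,0,0,0,0,0],[0.4,0.96,0,0,0,0,0],[0.4,0.96,0,0,0,0,0],[0.4,0.96,0,0,0,0,0],[0.4,0.96,0,0,0,0,0],[0.4,0.96,0,0,0,0,0],[0.4,0.96,0,0,0,0,0],[0.4,0.96,0,0,0,0,0],[0.4,0.96,0,0,0,0,0]]]'>/dev/null
python3 -m inch '[[[0.4,0.96,0,0,0,0,0],[0.4,0.96,0,0,0,0,0],[0.4,0.96,0,0,0,0,0],[0.4,0.96,0,0,0,0,0],[0.4,0.94,0,0,0,0,0],[0.15,0.4,0,0,0,0,0],[0,0,0,0,0,0,0],[0,0,0,0,0,0,0]]]'>/dev/null;  python3 st.py 0.505 0.2488 0.23
python3 - <<'E'
from h import *
import cv2
b=get_image("side");p=get_obs()["eef_pos"]
q=proj("side",p-[0,0,.06]);u,v=int(q[0]),int(q[1])
cv2.imwrite("pics/s3.png",cv2.resize(b[v-50:v+50,u-60:u+60],(720,600),interpolation=cv2.INTER_CUBIC)[:,:,::-1])
print([((np.array(proj("side",np.array(P)))-[u-60,v-50]+.5)*6) for P in(p-[0,0,.0252],p-[0,0,.0637])])
E
```

```text
29.5 [0.5052 0.2473 0.2313] tilt [-0.0003 -0.0011] yawy 74.74514963931772 F [-0.0749 -0.0104 -2.3171] w 0.022074960001756048 29.966149628162384
delta units [0.0247 0.0571 0.0537]
[array([367.5150564, 203.5598958]), array([366.78070924, 313.37758973])]
```

View pics/s3.png

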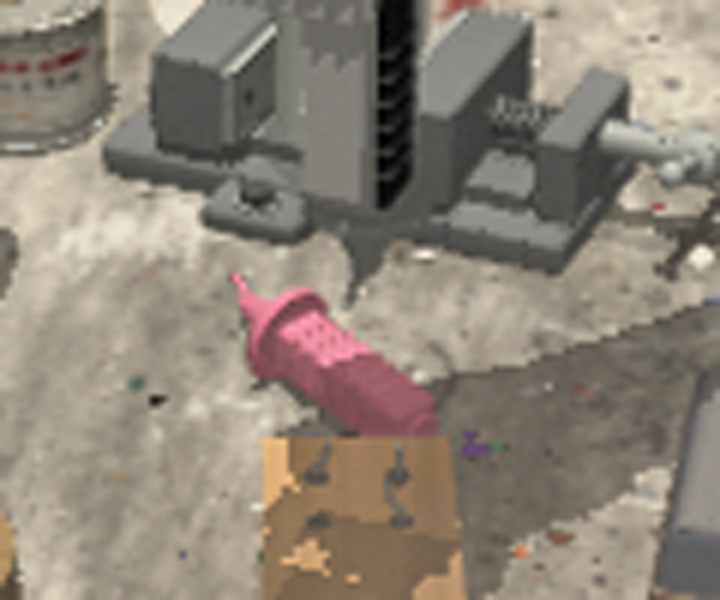

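The picture shows the tool upright in the gripper, with the nose at (368,270) in line with its predicted axis at 367, so it has not slipped. Lowering it home.

```bash
python3 -m inch '[[[0.02,0.05,0.6,0,0,0,0],[0,0,1,0,0,0,0],[0,0,1,0,0,0,0],[0,0,1,0,0,0,0],[0,0,0.8,0,0,0,0],[0,0,0.7,0,0,0,0],[0,0,0.5,0,0,0,0],[0,0,0,0,0,0,0]]]'; python3 st.py 0.505 0.2488 0.0772
```

```text
time_s: 30.55
eef_pos: [0.5042, 0.2493, 0.0903]
tcp_rot: [[-0.965, 0.262, -0.002], [0.262, 0.965, -0.001], [0.002, -0.002, -1.0]]
wrist_force: [0.6, 0.2, -1.6]
gripper_width: 0.0221
gripper_force: 30.0
30.55 [0.5042 0.2493 0.0903] tilt [-0.0021 -0.0012] yawy 74.80585519675347 F [ 0.5747  0.2182 -1.5942] w 0.022066187400353696 29.96634006500244
delta units [-0.0359 -0.0108  0.5251]
```

```bash
python3 -m inch '[[[-0.03,-0.01,0.2,0,0,0,0],[0,0,0.2,0,0,0,0],[0,0,0.1,0,0,0,0],[0,0,0,0,0,0,0],[0,0,0,0,0,0,0]]]'; python3 st.py 0.505 0.2488 0.0772
```

```text
time_s: 31.18
eef_pos: [0.5057, 0.2496, 0.0792]
tcp_rot: [[-0.965, 0.262, 0.0], [0.262, 0.965, 0.0], [-0.0, 0.0, -1.0]]
wrist_force: [-0.3, -0.3, -1.3]
gripper_width: 0.0216
gripper_force: 30.0
31.175 [0.5057 0.2496 0.0792] tilt [0.0002 0.0001] yawy 74.8299207513389 F [-0.3347 -0.2735 -1.2727] w 0.02163568819356523 29.966369569301605
delta units [ 0.0173 -0.0381  0.0781]
```

```bash
python3 -m inch '[[[0.02,-0.03,0.06,0,0,0,0],[0,0,0,0,0,0,0],[0,0,0,0,0,0,0]]]'; python3 -m inch '[[[0,0,0.03,0,0,0,0],[0,0,0,0,0,0,0]]]'; python3 st.py 0.505 0.2488 0.0772
```

```text
time_s: 31.55
eef_pos: [0.5049, 0.249, 0.0775]
tcp_rot: [[-0.965, 0.262, 0.0], [0.262, 0.965, 0.0], [-0.0, 0.0, -1.0]]
wrist_force: [0.4, 0.1, -1.1]
gripper_width: 0.022
gripper_force: 30.0
time_s: 31.8
eef_pos: [0.505, 0.249, 0.0771]
tcp_rot: [[-0.965, 0.262, 0.0], [0.262, 0.965, 0.0], [-0.0, 0.0, -1.0]]
wrist_force: [-0.9, -0.0, 1.9]
gripper_width: 0.0219
gripper_force: 30.0
31.8 [0.505  0.249  0.0771] tilt [0.0003 0.0002] yawy 74.82535344126347 F [-0.8668 -0.0482  1.8645] w 0.021912432576834794 29.96706783771515
delta units [-0.0013 -0.0081 -0.0039]
```

Fz rose by about 3.5 N, so the collar is on the wood. Releasing and going up.

```bash
python3 -m inch '[[[0,0,0,0,0,0,0.26],[0,0,0,0,0,0,0.35],[0,0,0,0,0,0,0.5],[0,0,0,0,0,0,0.5],[0,0,-0.4,0,0,0,0.5],[0,0,-0.8,0,0,0,0.5],[0,0,-1,0,0,0,0.5],[0,0,-1,0,0,0,0.5],[0,0,-1,0,0,0,0.5],[0,0,-1,0,0,0,0.5]]]'; python3 -m inch '[[[0,0,-1,0,0,0,0.5],[0,0,-1,0,0,0,0.5],[0,1,-1,0,0,0,0.5],[0,1,0,0,0,0,0.5],[0,1,0,0,0,0,0.5],[0,1,0,0,0,0,0.5],[0,1,0,0,0,0,0.5],[0,1,0,0,0,0,0.5],[0,0,0,0,0,0,0.5]]]'
python3 - <<'E'
from h import *
import cv2
a=get_image("top");b=get_image("side")
c=np.zeros((600,800,3),np.uint8)
c[:,:400]=cv2.resize(a[235:295,200:240],(400,600),interpolation=cv2.INTER_CUBIC)
c[:,400:]=cv2.resize(b[303:363,300:340],(400,600),interpolation=cv2.INTER_CUBIC)
cv2.imwrite("pics/e.png",c[:,:,::-1])
E
```

```text
time_s: 33.05
eef_pos: [0.5049, 0.2489, 0.2083]
tcp_rot: [[-0.965, 0.262, 0.001], [0.262, 0.965, 0.0], [-0.0, 0.001, -1.0]]
wrist_force: [0.5, 0.4, 0.1]
gripper_width: 0.0466
gripper_force: 0.0
time_s: 34.17
eef_pos: [0.5435, 0.3955, 0.2818]
tcp_rot: [[-0.966, 0.259, -0.0], [0.259, 0.966, 0.001], [0.001, 0.001, -1.0]]
wrist_force: [-0.9, -0.6, 0.0]
gripper_width: 0.0468
gripper_force: 0.0
```

View pics/e.png

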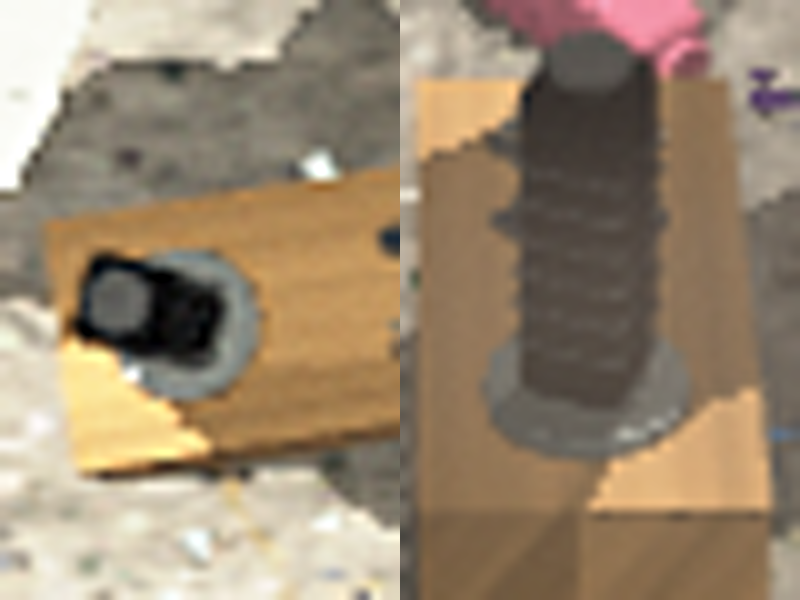

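The tool stands upright in the hole with its collar flat on the wood: top view collar centre at crop (190,325), side view at (587,395). The gripper is clear of everything, so I'm handing in.

```bash
python3 -c "
from rig import *
print(close_job())"
```

```text
the job is handed in; nothing more can be done
None
```

I ran the blade clockwise round the whole inner edge, put the tool back upright in its hole and handed the job in, but no verdict came back. Readings peaked at about 7 N; contact was lost for about 0.4 s just short of the one-eighth mark, then resumed.

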